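# Load the tester lane with a row of jars

## Task

Set the spare square jar on the counter at the tail of the waiting row of three, close the row up before its leading jar goes into the lane, and push all four together as one straight row, sliding on the counter, into the lane. Press the row home against the sprung stop, firmly but gently (about 8 to 10 newtons, so that the stop clearly gives but does not bottom), then ease off and let go so that the four jars are left upright, touching, in line and still resting against the stop. Never lift or tip the three waiting jars, and leave everything else on the counter where it is.

Things in the scene. Friction and masses are not known exactly. Their poses are not given: they have to be found in the camera images.
- lane: Straight guide lane fixed to the counter, no floor (jars slide on the counter). Origin at the middle of its mouth at counter height; x points into the lane along its centre line, z up. Two aluminium rails 14 mm high, 48 mm apart inside (47 at the throat), run from x = 0 to 260 mm; flared lips of that height widen the mouth to 72 mm at x = -58 mm.
- lane_end (a point): Centre of the lane's far end, 260 mm in from the mouth (fixed). Nearer the mouth a grey block with a sprung rubber stop (40 mm wide, 4 to 36 mm up) is clamped at a setting that changes and is not measured: the stop's free face is 130 to 190 mm from the mouth, to be seen or felt for. It gives 1.5 N per mm from zero and bottoms after 12 mm.
- jar1: Leading jar of the row, nearest the lane: square amber glass jar, 44 x 44 mm, glass 40 mm tall, with a round black lid 39 mm across and 12 mm high on top (52 mm in all), 85 to 160 g; origin at the centre of its underside, z up, x and y square to its sides. 
- jar2: Second jar of the row: square amber glass jar, 44 x 44 mm, glass 40 mm tall, with a round black lid 39 mm across and 12 mm high on top (52 mm in all), 85 to 160 g; origin at the centre of its underside, z up, x and y square to its sides. 
- jar3: Third jar of the row, farthest from the lane: square amber glass jar, 44 x 44 mm, glass 40 mm tall, with a round black lid 39 mm across and 12 mm high on top (52 mm in all), 85 to 160 g; origin at the centre of its underside, z up, x and y square to its sides. Jars 1 to 3 start 3 to 9 mm apart, up to 3 mm off the lane's line, 3 degrees askew.
- jar4: The spare jar, standing apart: square amber glass jar, 44 x 44 mm, glass 40 mm tall, with a round black lid 39 mm across and 12 mm high on top (52 mm in all), 85 to 160 g; origin at the centre of its underside, z up, x and y square to its sides. 
- lotion: Bystander: white cylindrical lotion bottle, 44 mm across, 130 mm tall; origin at its underside.
- toner: Bystander: green glass bottle, 40 mm across, 110 mm tall; origin at its underside.
- round_pot: Bystander: round amber pot with a black lid, 52 mm across, 45 mm tall (not one of the square jars); origin at its underside.
- spatula: Bystander: grey cream spatula lying on the counter, 130 mm long along its x, 16 mm wide, 8 mm thick; origin at its underside, near its middle.
- mirror: Bystander: white hand mirror lying flat, disc 110 mm across centred 50 mm along its +x, handle 100 mm along -x, 10 mm thick; origin at its underside.
- cup: Bystander: white ceramic cup, 70 mm across the rim, 70 mm tall; origin at its underside.
- tin: Bystander: flat steel tin, 60 mm across, 25 mm tall; origin at its underside.
Things that resemble listed ones, but are neither listed nor needed, are in the scene too. Leave any yellow look-alike of the jar1 alone. What is shaped like the jar4 but red is not meant.

How it is judged:
On the way, in this order (a step that is already met when the one before it is completed fails the run):
1. the four jars are closed up into one row on the counter before the leading jar is in the lane (neighbours' centres within 48 mm, leading jar's centre short of 20 mm past the mouth) (horizontal distance between jar1 and jar2 below 0.048 m and horizontal distance between jar2 and jar3 below 0.048 m and horizontal distance between jar3 and jar4 below 0.048 m and x of jar1 in the frame of lane below 0.02 m and height (world z) of jar4 below 0.006 m), for 0.05 s.
2. the row is pressed against the sprung stop with more than 4.5 N for 0.2 s, the four jars still closed up (horizontal distance between jar1 and jar2 below 0.048 m and horizontal distance between jar2 and jar3 below 0.048 m and horizontal distance between jar3 and jar4 below 0.048 m and contact force between jar1 and lane above 4.5 N and x of jar1 in the frame of lane above 0.1 m), for 0.2 s.
At the end, for the whole second after the job is handed in: All four jars stand upright (0.08 rad) and at rest on the counter in a row in the lane (the last may be in its mouth), centres of neighbours within 46.5 mm, 6 mm from the centre line (the last 8 mm), the leading one over 100 mm past the mouth and still bearing on the stop (over 0.2 N) (horizontal distance between jar1 and jar2 below 0.0465 m and horizontal distance between jar2 and jar3 below 0.0465 m and horizontal distance between jar3 and jar4 below 0.0465 m and y of jar1 in the frame of lane between -0.006 and 0.006 m and y of jar2 in the frame of lane between -0.006 and 0.006 m and y of jar3 in the frame of lane between -0.006 and 0.006 m and y of jar4 in the frame of lane between -0.008 and 0.008 m and x of jar1 in the frame of lane above 0.1 m and contact force between jar1 and lane above 0.2 N and angle between each of jar1, jar2, jar3, jar4's own z axis and vertical below 0.08 rad and height (world z) of each of jar1, jar2, jar3, jar4 below 0.006 m and linear speed of each of jar1, jar2, jar3, jar4 below 0.01 m/s); the robot touches nothing.
It fails at once if the stop is pressed with more than 15 N (contact force between jar1 and lane above 15 N).
It fails at once if jars are squeezed together with more than 20 N (contact force between jar1 and jar2 above 20 N or contact force between jar2 and jar3 above 20 N or contact force between jar3 and jar4 above 20 N).
It fails at once if one of the three waiting jars is lifted (10 mm) or tipped (0.25 rad) (height (world z) of any of jar1, jar2, jar3 above 0.01 m or angle between any of jar1, jar2, jar3's own z axis and vertical above 0.25 rad).
It fails at once if the row buckles: one of the three waiting jars is more than 20 mm off the lane's centre line (not (y of jar1 in the frame of lane between -0.02 and 0.02 m) or not (y of jar2 in the frame of lane between -0.02 and 0.02 m) or not (y of jar3 in the frame of lane between -0.02 and 0.02 m)).
It fails at once if a bystander is moved by more than 20 mm (distance of any of lotion, toner, round_pot, spatula, mirror, cup, tin from where it was at the start of the episode above 0.02 m).
It also fails if it takes over 67 s, if anything falls off the work surface, if the arm or the gripper's body presses on something with over 40 N, if the wrist force passes 120 N, or if a joint passes its speed limit or range.

## Robot

A 7-joint arm with a two-finger parallel gripper is mounted at the origin on the work surface. World frame = base frame: x ahead of the robot, y to its left, z up, the work surface at z = 0. Lengths are in m, angles in rad, forces in N, time in s.
With the tool pointing down it reaches from about 0.425 to 0.925 m from the base axis. Payload 6.8 kg.
Tool frame: the origin (TCP) lies at the very end of the fingers, on their centre line; the grasp point (between the pads) lies r.grip_depth behind it (r.grip_depth is the distance from the TCP to the grasp point, in m); z points along the fingers, x is the direction in which the jaws open and shut, and the axes are right-handed (so a half turn about z gives the same grasp; the last joint's range is limited). The gripper opens to 85 mm and grips with 20 to 120 N. Pads are 22 mm wide; open, the fingers measure 114 mm over their backs; the gripper's body (76 mm by 85 mm) begins 54 mm behind the grasp point. The pads swing forward as they close: fully open they stand 13 mm farther back than shut.
Start: joints at [-1.297, 0.477, 0.022, 1.555, -0.011, 1.109, -0.083], TCP at [0.251, 0.626, 0.208] pointing down, gripper open.
Joint ranges: [-2.96, 2.96], [-0.34, 2.1], [-1.41, 1.46], [0.24, 2.44], [-1.37, 4.51], [0.17, 1.92], [-2.96, 2.96]. Speed limits (rad/s): [2.39, 2.39, 3.14, 3.14, 3.14, 3.14, 3.14].

## Interface

Orientations are given as a rotation vector (axis times angle).
In Python, from bench import readout, grab_frame, workorder, r gives the robot as it stands.
- The arm moves only by the shell command python3 -m handwheel 'ROWS' [FORCE]. ROWS is text: rows parted by semicolons, each of 7 numbers parted by spaces: the shift along the tool's x, y, z in mm, then the turn, a rotation vector about the tool's x, y, z in degrees, then the finger opening in mm, from 0 to 85.4. A call has 1 to 12 rows; each row is the pose to reach, as a shift and turn from the pose commanded when the call began, along the tool's axes at that moment; what a row does not reach only later rows make up. A row lasts 1/8 s, in which the tool goes at most 62.5 mm and 10.7 degrees, less where a joint would pass 70% of its speed; a pose out of reach is approached as far as the arm can. A call with a gripper value outside its range is refused whole. The fingers move at their own pace and stop on an object; FORCE is the grip in N (left out, the last holds). Time passes only in rows, so rows that repeat a pose let the fingers close. It gives the time, the measured TCP pose, the force and the opening at its end, in the units of the state.
- readout.get_obs(): the state, without advancing time (a new reading comes with each control period).
- grab_frame(name): name is "scene" or "top" or "wrist"; returns a dict with "pixels" (480x640x3 uint8, red, green, blue), "fx", "fy", "cx", "cy" (pixels), "rvec" (rotation vector, rad) and "tvec" (3), from world to camera coordinates, as OpenCV has them. Camera axes: x right, y down, z forward; pixel columns grow to the right and rows downward; lengths in m; the calibration is good to about 2 mm. The wrist camera is an equidistant fisheye: a pixel r from the principal point sees the ray r / f radians off the axis. A picture is of the moment at which its call begins. There is no depth.
- workorder.hand_in(): hands the job in, once; it reports no verdict.
The state is a dict: "clock": time; "joints": joint angles; "qvel": joint speeds; "tau": joint torques, N m; "tcp_pos": TCP position; "orientation": TCP orientation; "contact_force": force on the tool from outside, world axes, zero at the start; "moment": the same for the moment, N m; "grip_width": finger opening in m.
Only numpy, scipy, OpenCV 4.12 (cv2) and the standard library are available. Lean on these libraries where they do the work, as an engineer would, in place of code of your own. Each camera call takes 0.05 s, during which the arm holds its last target.

## Working session

There is one attempt and no reset: what is moved stays moved. The work goes in short steps, Python scripts to look and compute and a shell command to move; the robot and the scene stay as the last step left them, time stands still between calls to the robot, and variables do not carry over. Pictures are saved under pics/ and viewed, and the job is handed in when it is done.

```bash
mkdir -p pics; ls
cat > h.py <<'E'
import numpy as np,cv2
from bench import readout, grab_frame, workorder, r
def save(f,name,crop=None,z=1):
    im=cv2.cvtColor(f["pixels"],cv2.COLOR_RGB2BGR)
    if crop: x0,y0,x1,y1=crop; im=im[y0:y1,x0:x1]
    if z!=1: im=cv2.resize(im,None,fx=z,fy=z,interpolation=cv2.INTER_CUBIC)
    cv2.imwrite("pics/"+name,im)
def ray(f,u,v):
    R=cv2.Rodrigues(np.array(f["rvec"],float))[0];t=np.array(f["tvec"],float)
    a=(u-f["cx"])/f["fx"];b=(v-f["cy"])/f["fy"]
    d=R.T@np.array([a,b,1.]);return -R.T@t,d
def px2w(f,u,v,z):
    c,d=ray(f,u,v);return (c+d*(z-c[2])/d[2])
def w2px(f,p):
    R=cv2.Rodrigues(np.array(f["rvec"],float))[0];q=R@np.array(p)+np.array(f["tvec"])
    return np.array([f["fx"]*q[0]/q[2]+f["cx"],f["fy"]*q[1]/q[2]+f["cy"]])
E
python3 - <<'E'
from h import *
import pickle
for n in("top","scene","wrist"):
    f=grab_frame(n);save(f,n+"0.png");pickle.dump(f,open(n+"0.pkl","wb"))
    R=cv2.Rodrigues(np.array(f["rvec"],float))[0];print(n,f["fx"],-R.T@np.array(f["tvec"]),R[2])
print(readout.get_obs(),r.grip_depth)
E
```

```text
pics
top 459.78688152457875 [0.47558301 0.03094155 1.16209115] [ 0.13290725  0.00959001 -0.99108208]
scene 565.2195196422134 [ 1.35668576 -0.73439679  0.78073273] [-0.55177276  0.60537416 -0.57364531]
wrist 371.64829954431775 [0.18678723 0.65186831 0.37343244] [ 0.25455761 -0.10294394 -0.96156277]
{'clock': 0.15, 'joints': array([-1.2970762 ,  0.47763131,  0.02235484,  1.55622348, -0.01153305,
        1.10928683, -0.08312718]), 'qvel': array([-6.28986631e-04, -1.08598530e-03, -3.84935287e-05, -2.37022696e-03,
        1.94402161e-03,  4.63275819e-04,  1.61123811e-03]), 'tau': array([ 1.84954442e-03, -5.96924901e+01,  1.61004636e+00, -2.81492972e+01,
        1.27440455e-02,  6.47898720e-03, -5.91366870e-06]), 'tcp_pos': array([0.25133221, 0.62593563, 0.20733545]), 'orientation': array([ 2.60192394e+00,  1.75903731e+00, -1.78116177e-03]), 'contact_force': array([ 0.08488922, -0.06567494, -0.5702497 ]), 'moment': array([-0.02127857, -0.001666  , -0.02709103]), 'grip_width': 0.08553028081097178} 0.0187
```

View pics/top0.png

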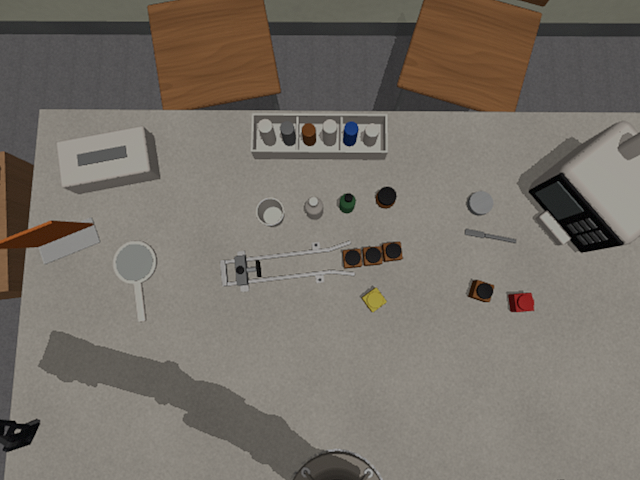

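View pics/scene0.png

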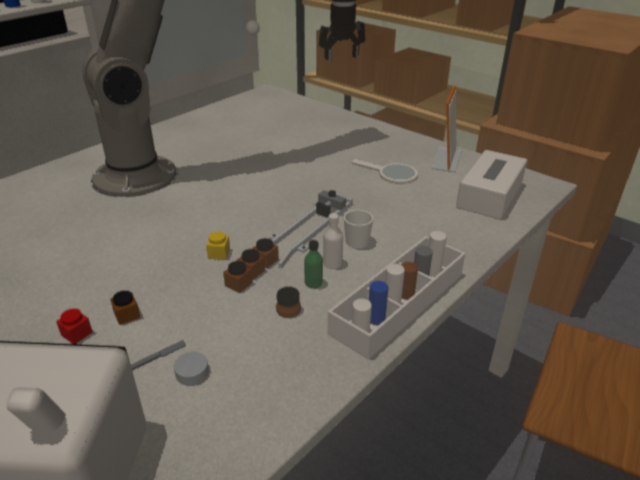

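View pics/wrist0.png

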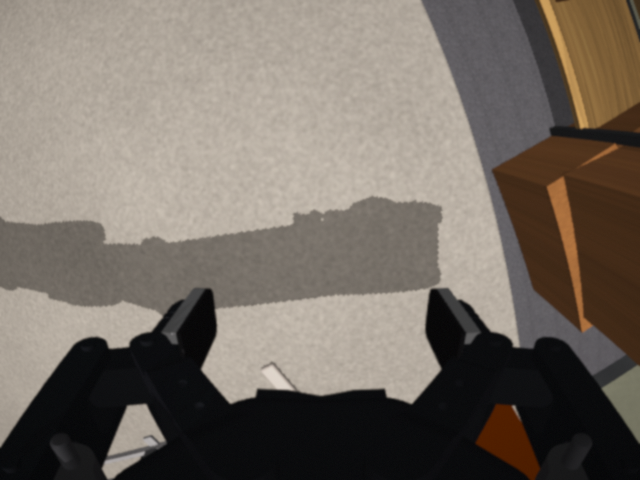

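The top view shows the lane running left from about (350,258), with the row at (352,257), (373,255) and (393,251). Jar4 candidates are amber square (482,291), red (522,302), yellow (374,299) and round amber pot (386,197). The description fits (482,291). I'll enlarge crops to confirm.

Run:
```python
from h import *
import pickle
f=pickle.load(open("top0.pkl","rb"))
save(f,"t_a.png",(210,225,410,325),4);save(f,"t_b.png",(450,260,550,320),8)
```

```text
(no output)
```

View pics/t_a.png

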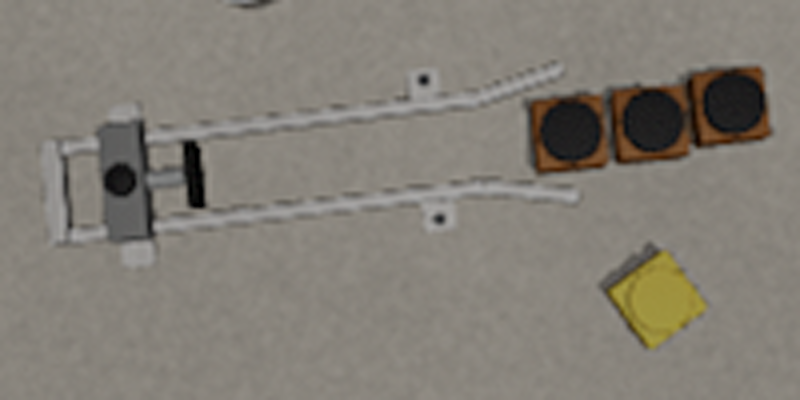

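View pics/t_b.png

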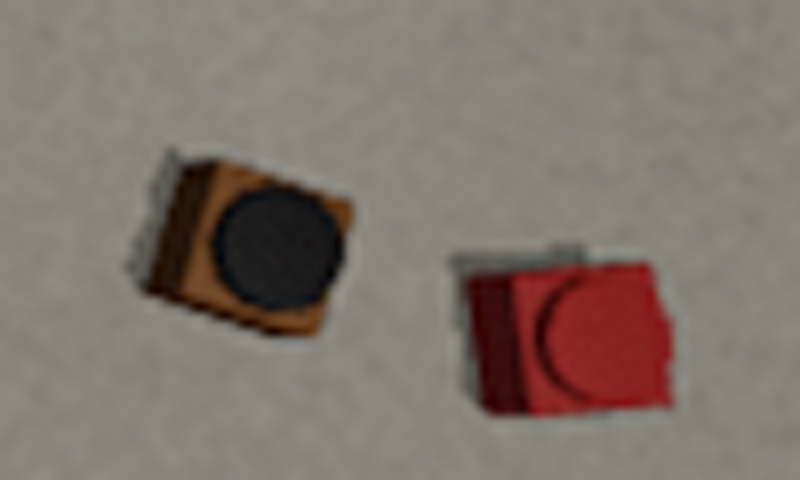

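Run:
```python
from h import *
import pickle
np.set_printoptions(precision=4,suppress=True)
f=pickle.load(open("top0.pkl","rb"))
A=lambda u,v,z:px2w(f,210+u/4-.375,225+v/4-.375,z)
B=lambda u,v,z:px2w(f,450+u/8-.44,260+v/8-.44,z)
pts={k:A(*p,.014) for k,p in dict(t1=(145,136),t2=(478,99),b1=(155,228),b2=(480,187),lipT=(560,68),lipB=(577,193),endT=(55,146),endB=(55,240)).items()}
for k,p in pts.items(): print(k,p)
for a,b in(("t1","t2"),("b1","b2")):
    d=pts[a]-pts[b]; print(np.degrees(np.arctan2(d[1],d[0])))
J=[A(572,130,.052),A(652,120,.052),A(734,102,.052)];
print("jars",J,"J4",B(280,247,.052))
print("stop",A(204,172,.036),A(192,142,.036),A(199,207,.036))
for n,c in dict(j1=[(528,103),(602,94),(610,165),(536,173)],j2=[(610,90),(684,84),(692,155),(618,162)],j3=[(690,74),(763,67),(772,137),(698,146)]).items():
    P=[A(*p,.040) for p in c];e=P[0]-P[1];e2=P[1]-P[2];print(n,np.mean(P,0),np.degrees(np.arctan2(e[1],e[0])),np.degrees(np.arctan2(e2[1],e2[0])),np.linalg.norm(e),np.linalg.norm(e2))
c=[(215,160),(353,203),(320,335),(187,297)]
P=[B(*p,.040) for p in c];e=P[0]-P[1];e2=P[1]-P[2];print("j4",np.mean(P,0),np.degrees(np.arctan2(e[1],e[0])),np.degrees(np.arctan2(e2[1],e2[0])),np.linalg.norm(e),np.linalg.norm(e2))
```

```text
t1 [0.5755 0.2274 0.014 ]
t2 [0.6008 0.0188 0.014 ]
b1 [0.5181 0.2193 0.014 ]
b2 [0.5456 0.0172 0.014 ]
lipT [ 0.6209 -0.0326  0.014 ]
lipB [ 0.5425 -0.0433  0.014 ]
endT [0.5687 0.2837 0.014 ]
endB [0.5101 0.2814 0.014 ]
96.91479354229938
97.74603206128685
jars [array([ 0.5783, -0.0378,  0.052 ]), array([ 0.5849, -0.0862,  0.052 ]), array([ 0.5963, -0.1359,  0.052 ])] J4 [ 0.5014 -0.3533  0.052 ]
stop [0.5518 0.1867 0.036 ] [0.5702 0.1946 0.036 ] [0.5304 0.1892 0.036 ]
j1 [ 0.5772 -0.0367  0.04  ] 97.50956686296352 6.320288143108236 0.0457383411244441 0.04380343928421649
j2 [ 0.5844 -0.0868  0.04  ] 95.20089532268531 5.9773756134590625 0.04556234511602331 0.043825244585390694
j3 [ 0.5952 -0.1357  0.04  ] 96.04808286403149 6.537234335787432 0.04506174284349649 0.04334505924015768
j4 [ 0.5012 -0.354   0.04  ] 73.04055813899049 -16.134797672209757 0.043075942471117006 0.04132958001362656
```

```bash
cat >> h.py <<'E'
from scipy.spatial.transform import Rotation as Ro
def plan(pos,ang):
    o=readout.get_obs();R=Ro.from_rotvec(o["orientation"]);
    yaw=np.degrees(np.arctan2(*(R.as_matrix()[:2,0][::-1])))
    W=np.array([[np.cos(np.radians(ang)),np.sin(np.radians(ang)),0],[np.sin(np.radians(ang)),-np.cos(np.radians(ang)),0],[0,0,-1]]).T if False else None
    c,s=np.cos(np.radians(ang)),np.sin(np.radians(ang))
    T=np.array([[c,s,0],[s,-c,0],[0,0,-1]])
    rel=(R.inv()*Ro.from_matrix(T)).as_rotvec(degrees=True)
    print("clock",o["clock"],"tcp",np.round(o["tcp_pos"],4),"yaw",round(yaw,2),"w",round(o["grip_width"],4),"F",np.round(o["contact_force"],2))
    print("shift mm",np.round(R.inv().apply(np.array(pos)-o["tcp_pos"])*1000,1),"turn",np.round(rel,2))
E
python3 - <<'E'
from h import *
import pickle
plan((.58,.2,.2),-16.5+50);plan((.60,.05,.2),0);plan((.5013,-.3535,.14),-16.5)
f=pickle.load(open("top0.pkl","rb"))
for n,u,v,z in(("lotion",313,203,.12),("toner",347,200,.1),("cup",270,211,.07),("pot",386,196,.045)): print(n,px2w(f,u,v,z).round(3))
E
```

```text
clock 0.15 tcp [0.2513 0.6259 0.2073] yaw 68.12 w 0.0855 F [ 0.08 -0.07 -0.57]
shift mm [-272.8  463.7    7.8] turn [3.000e-02 8.000e-02 3.462e+01]
clock 0.15 tcp [0.2513 0.6259 0.2073] yaw 68.12 w 0.0855 F [ 0.08 -0.07 -0.57]
shift mm [-404.5  538.2    7.9] turn [5.000e-02 7.000e-02 6.812e+01]
clock 0.15 tcp [0.2513 0.6259 0.2073] yaw 68.12 w 0.0855 F [ 0.08 -0.07 -0.57]
shift mm [-815.6  596.9   68.5] turn [6.000e-02 6.000e-02 8.462e+01]
lotion [0.697 0.058 0.12 ]
toner [ 0.709 -0.021  0.1  ]
cup [0.687 0.163 0.07 ]
pot [ 0.732 -0.121  0.045]
```

```bash
python3 -m handwheel '-30 52 0 0 0 5 85;-61 104 0 0 0 10 85;-91 155 0 0 0 15 85;-121 207 0 0 0 20 85;-152 258 0 0 0 26 85;-182 310 0 0 0 31 85;-212 362 0 0 0 36 85;-243 413 0 0 0 41 85;-273 464 0 0 0 46 85;-320 495 0 0 0 52 85;-370 522 0 0 0 58 85;-425 540 0 0 0 64 85'; python3 -c "
from h import *
plan((.5013,-.3535,.14),-16.5)"
```

```text
clock: 1.65
tcp_pos: [0.5945, 0.0289, 0.2078]
orientation: [3.139, 0.108, 0.0]
contact_force: [0.2, 0.3, -0.8]
grip_width: 0.0851
clock 1.65 tcp [0.5945 0.0289 0.2078] yaw 3.93 w 0.0851 F [ 0.18  0.35 -0.84]
shift mm [-119.2  375.1   68. ] turn [ 2.000e-02 -1.000e-02  2.043e+01]
```

```bash
python3 - <<'E'
from h import *
import pickle
f=grab_frame("wrist");save(f,"w1.png");pickle.dump(f,open("w1.pkl","wb"))
E
python3 -m handwheel '-18 58 0 0 0 3 85;-36 116 0 0 0 6 85;-55 174 0 0 0 10 85;-73 232 0 0 0 13 85;-92 290 5 0 0 16 85;-110 345 15 0 0 19 85;-119 375 60 0 0 20.4 85;-119 375 68 0 0 20.4 85;-119 375 68 0 0 20.4 85'; python3 -c "
from h import *
import pickle
plan((.5013,-.3535,.14),-16.5)
f=grab_frame('wrist');save(f,'w2.png');pickle.dump(f,open('w2.pkl','wb'))"
```

```text
clock: 2.82
tcp_pos: [0.5027, -0.3505, 0.1395]
orientation: [-3.109, 0.443, 0.002]
contact_force: [-0.1, 0.7, 0.2]
grip_width: 0.0853
clock 2.825 tcp [ 0.5027 -0.3505  0.1395] yaw -16.2 w 0.0853 F [-0.1   0.75  0.17]
shift mm [-0.5  3.3 -0.5] turn [-0.06  0.09  0.3 ]
```

View pics/w1.png

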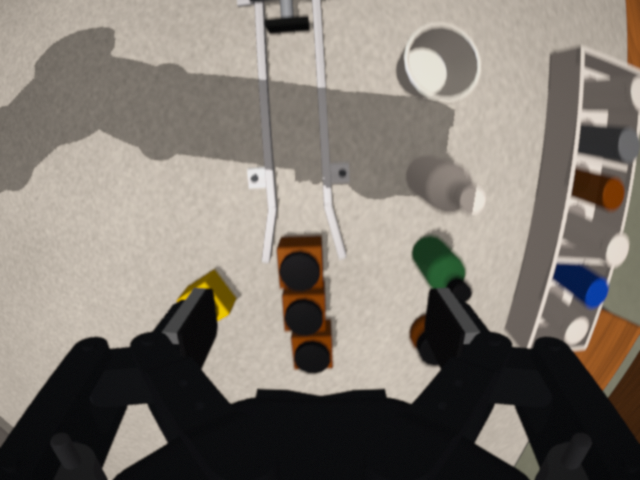

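View pics/w2.png

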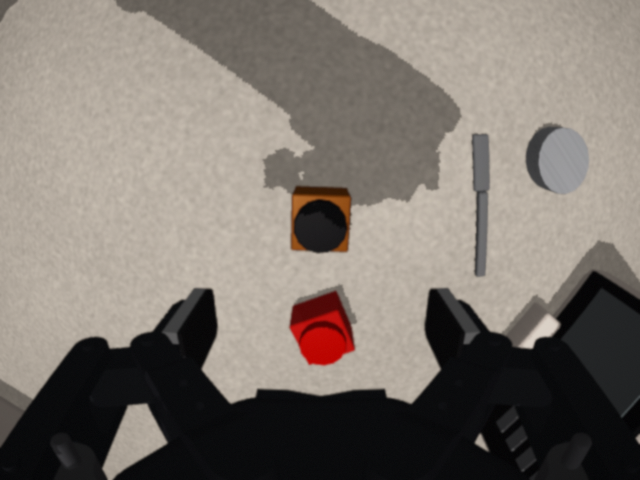

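The w2 picture shows jar4 square-on at (320,226), with red at (322,335). I'll refine jar4 and the lane using the fisheye model.

```bash
cat >> h.py <<'E'
def wp(f,u,v,z):
    K=np.array([[f["fx"],0,f["cx"]],[0,f["fy"],f["cy"]],[0,0,1.]])
    a,b=cv2.fisheye.undistortPoints(np.array([[[u,v]]],float),K,np.zeros(4))[0,0]
    R=cv2.Rodrigues(np.array(f["rvec"],float))[0];c=-R.T@np.array(f["tvec"],float);d=R.T@np.array([a,b,1.])
    return c+d*(z-c[2])/d[2]
E
python3 - <<'E'
from h import *
import pickle
for n,c,z in(("w2",(280,170,360,260),6),("w1",(220,0,380,130),4.5),("w1",(220,150,380,280),4.5),("w1",(240,220,380,380),3.75)):
    f=pickle.load(open(n+".pkl","rb"));save(f,"c_%s_%d_%d.png"%(n,c[0],c[1]),c,z)
E
ls pics
```

```text
c_w1_220_0.png
c_w1_220_150.png
c_w1_240_220.png
c_w2_280_170.png
scene0.png
t_a.png
t_b.png
top0.png
w1.png
w2.png
wrist0.png
```

View pics/c_w2_280_170.png

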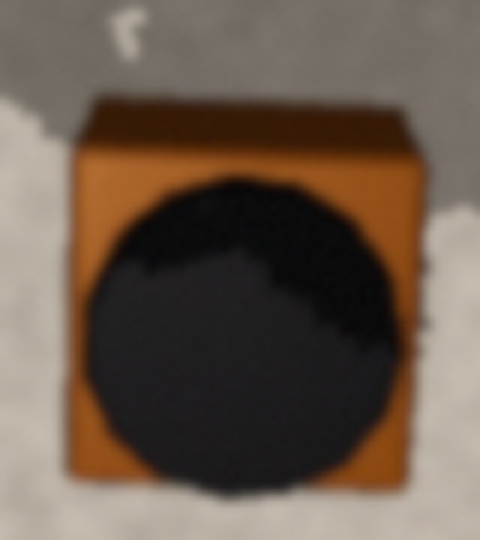

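View pics/c_w1_220_0.png

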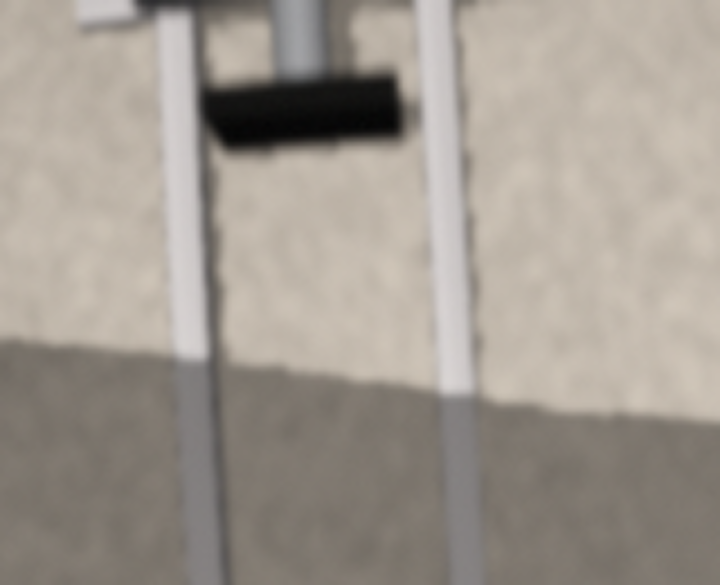

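View pics/c_w1_220_150.png

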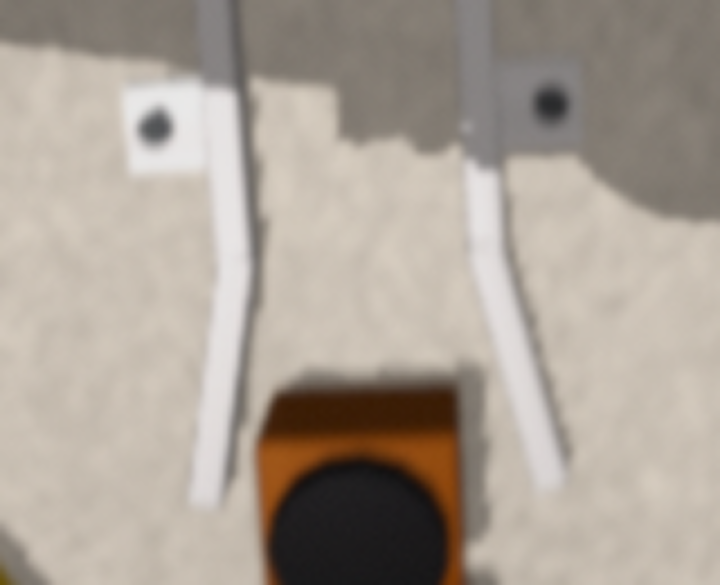

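View pics/c_w1_240_220.png

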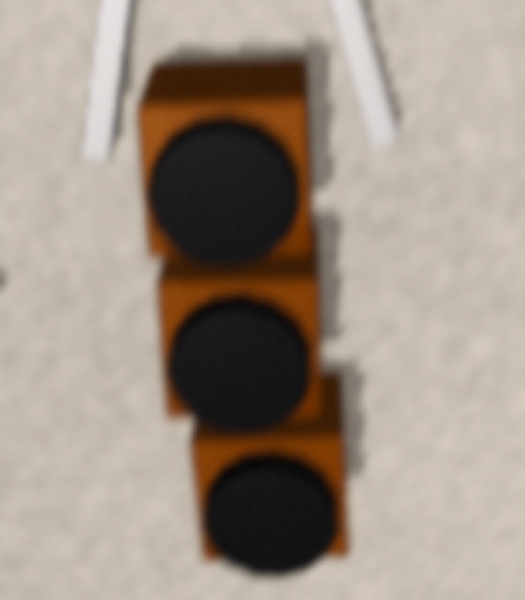

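Run:
```python
from h import *
import pickle
np.set_printoptions(precision=4,suppress=True)
f=pickle.load(open("w2.pkl","rb"))
B=lambda u,v,z:wp(f,280+u/6-.42,170+v/6-.42,z)
P=[B(*p,.040) for p in[(75,153),(420,160),(405,487),(70,475)]]
e=P[1]-P[0];e2=P[2]-P[1]
print("j4 lid",B(243,337,.052),"glass",np.mean(P,0),np.degrees([np.arctan2(e[1],e[0]),np.arctan2(e2[1],e2[0])]),np.linalg.norm(e),np.linalg.norm(e2))
f=pickle.load(open("w1.pkl","rb"))
A=lambda u,v,z:wp(f,220+u/4.5-.39,v/4.5-.39,z)
C=lambda u,v,z:wp(f,220+u/4.5-.39,150+v/4.5-.39,z)
D=lambda u,v,z:wp(f,240+u/3.75-.37,220+v/3.75-.37,z)
z=.014
L=[A(176,15,z),A(190,350,z),A(205,575,z),C(222,100,z),C(235,258,z)]
Rr=[A(435,15,z),A(456,380,z),A(468,575,z),C(476,100,z),C(487,255,z)]
for Q in(L,Rr):
    q=np.array(Q)[:,:2];print(q);d=q[0]-q[-1];print(np.degrees(np.arctan2(d[1],d[0])))
print("lips",C(206,503,z),C(549,487,z))
print("stop bottom/top",A(235,148,.004),A(398,135,.004),A(205,92,.036),A(398,77,.036))
m=(L[-1]+Rr[-1])/2; far=(L[0]+Rr[0])/2; d=far-m;a=np.arctan2(d[1],d[0]);print("mouth",m,np.degrees(a))
d=np.array([np.cos(a),np.sin(a)]);n=np.array([-d[1],d[0]])
for k,p in dict(j1=D(223,192,.052),j2=D(240,366,.052),j3=D(271,514,.052),s=A(316,142,.004),j4=B(243,337,.052)).items():
    q=(p-m)[:2];print(k,p,"lane",q@d,q@n)
```

```text
j4 lid [ 0.5026 -0.3496  0.052 ] glass [ 0.5021 -0.3508  0.04  ] [ -17.3606 -107.6311] 0.04184831277151395 0.04186169963496024
[[0.5211 0.2212]
 [0.5302 0.1442]
 [0.5365 0.0953]
 [0.5424 0.052 ]
 [0.5467 0.0169]]
97.14634164307313
[[0.5771 0.2229]
 [0.5873 0.1403]
 [0.5927 0.0984]
 [0.5974 0.0554]
 [0.6023 0.0213]]
97.12916871017396
lips [ 0.5418 -0.0414  0.014 ] [ 0.6205 -0.0319  0.014 ]
stop bottom/top [0.5351 0.1924 0.004 ] [0.5707 0.1969 0.004 ] [0.5328 0.1964 0.036 ] [0.5714 0.201  0.036 ]
mouth [0.5745 0.0191 0.014 ] 97.13781142963349
j1 [ 0.5788 -0.0338  0.052 ] lane -0.052995689712976725 0.0023510479504555686
j2 [ 0.5855 -0.0831  0.052 ] lane -0.10277048048916203 0.0017546095510212432
j3 [ 0.5965 -0.1304  0.052 ] lane -0.15108507445759717 -0.0031971114902304234
s [0.5529 0.1944 0.004 ] lane 0.17658173604164873 -0.0003275141372379117
j4 [0.5954 0.0111 0.052 ] lane -0.01052174588065891 -0.01969198111572724
```

```bash
python3 -m handwheel '0 1 60 0 0 0.5 85;0 1 100 0 0 0.8 85;0 1 118 0 0 0.8 85;0 1 123 0 0 0.8 85;0 1 123 0 0 0.8 85'; python3 -c "
from h import *
import pickle
plan((.502,-.3515,.016),-17)
f=grab_frame('wrist');save(f,'w3.png')"
```

```text
clock: 3.5
tcp_pos: [0.5034, -0.3532, 0.0185]
orientation: [3.106, -0.465, 0.003]
contact_force: [-0.1, 0.2, 0.8]
grip_width: 0.0848
clock 3.5 tcp [ 0.5034 -0.3532  0.0185] yaw -17.04 w 0.0848 F [-0.07  0.24  0.84]
shift mm [-1.8 -1.2  2.5] turn [ 0.02 -0.12 -0.04]
```

View pics/w3.png

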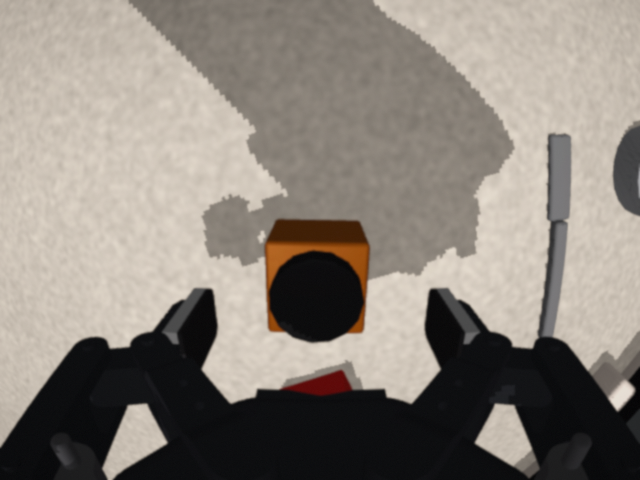

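```bash
python3 -m handwheel '-1 -1 2.5 0 0 0 85;-1 -1 2.5 0 0 0 70;-1 -1 2.5 0 0 0 55;-1 -1 2.5 0 0 0 40;-1 -1 2.5 0 0 0 40;-1 -1 2.5 0 0 0 40;-1 -1 2.5 0 0 0 40' 40; python3 -c "
from h import *
plan((.502,-.3515,.016),-17)
f=grab_frame('wrist');save(f,'w4.png')"
```

```text
clock: 4.42
tcp_pos: [0.5018, -0.3518, 0.0154]
orientation: [-3.107, 0.467, -0.001]
contact_force: [-2.0, 0.9, 7.0]
grip_width: 0.0403
clock 4.425 tcp [ 0.5018 -0.3518  0.0154] yaw -17.08 w 0.0403 F [-2.01  0.88  7.03]
shift mm [ 0.1 -0.3 -0.6] turn [-0.01 -0.03 -0.08]
```

View pics/w4.png

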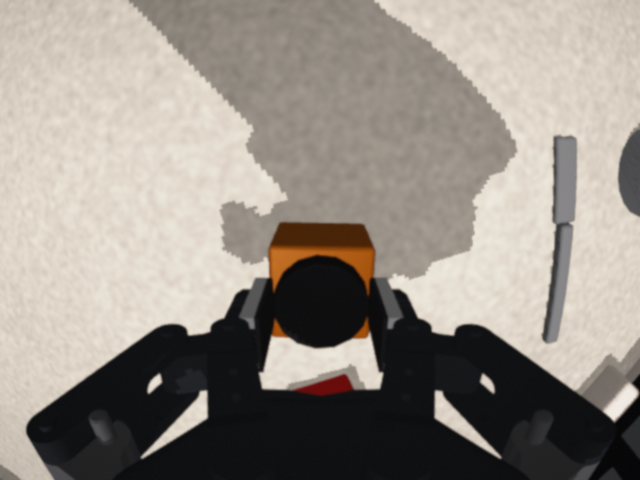

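```bash
python3 -m handwheel '0 0 -5 0 0 0 40;0 0 -15 0 0 0 40;0 0 -35 0 0 0 40;0 0 -50 0 0 0 40;0 0 -50 0 0 0 40'; python3 -c "
from h import *
plan((.6009,-.1948,.066),7.2)
f=grab_frame('wrist');save(f,'w5.png')
f=grab_frame('scene');save(f,'s5.png',(0,150,320,390),2.5)"
```

```text
clock: 5.1
tcp_pos: [0.5027, -0.3522, 0.0665]
orientation: [3.106, -0.466, 0.005]
contact_force: [-0.1, 0.0, -0.5]
grip_width: 0.0401
clock 5.1 tcp [ 0.5027 -0.3522  0.0665] yaw -17.07 w 0.0401 F [-0.11  0.02 -0.52]
shift mm [  47.7 -179.3    0.6] turn [  0.07  -0.18 -24.27]
```

View pics/w5.png

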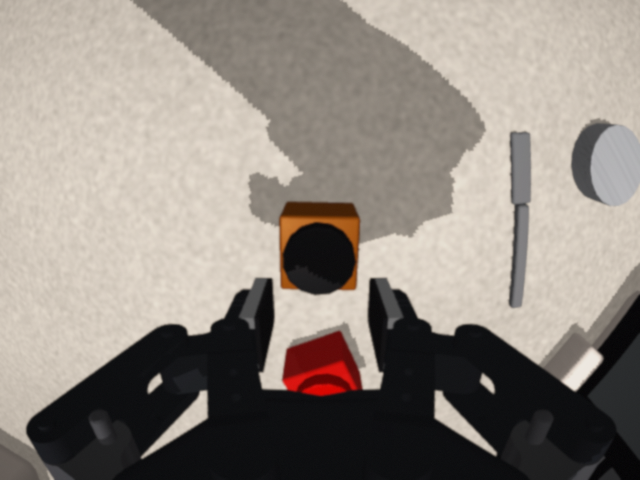

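View pics/s5.png

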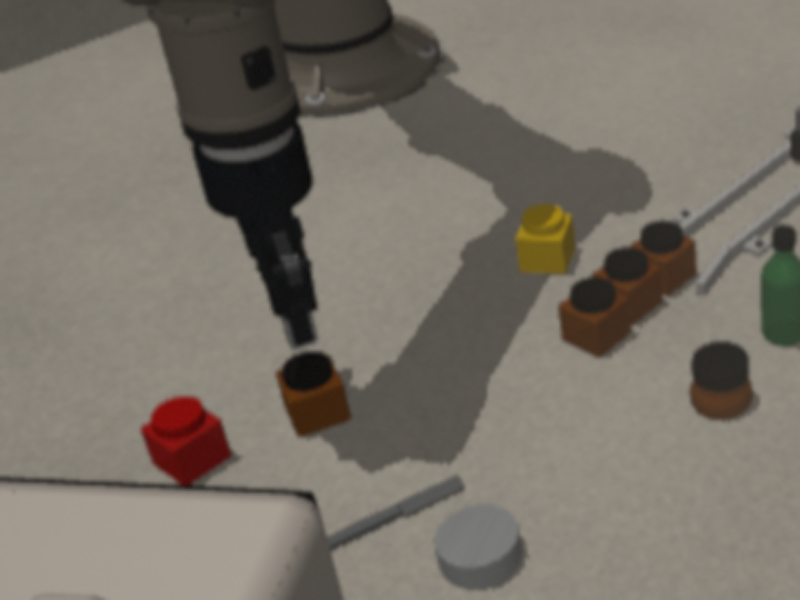

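```bash
python3 -c "
from h import *
import pickle
f=grab_frame('scene');o=readout.get_obs();t=o['tcp_pos'];R=Ro.from_rotvec(o['orientation']).as_matrix()
for dx in(-.02,0,.02):
  for dz in(0,.02):
    p=t+R@np.array([dx,0,-dz]);u=w2px(f,p);print(dx,dz,u,(u-[0,150])*2.5)
save(f,'s6.png',(60,200,180,330),4.5)"
```

```text
-0.02 0 [118.4789516  284.88806446] [296.19737899 337.22016115]
-0.02 0.02 [116.46003649 277.04841574] [291.15009121 317.62103934]
0 0 [121.23702301 290.4154489 ] [303.09255754 351.03862226]
0 0.02 [119.22101546 282.53316129] [298.05253865 331.33290322]
0.02 0 [124.06573455 296.0844015 ] [310.16433637 365.21100374]
0.02 0.02 [122.0534544  288.15986364] [305.13363601 345.3996591 ]
```

View pics/s6.png

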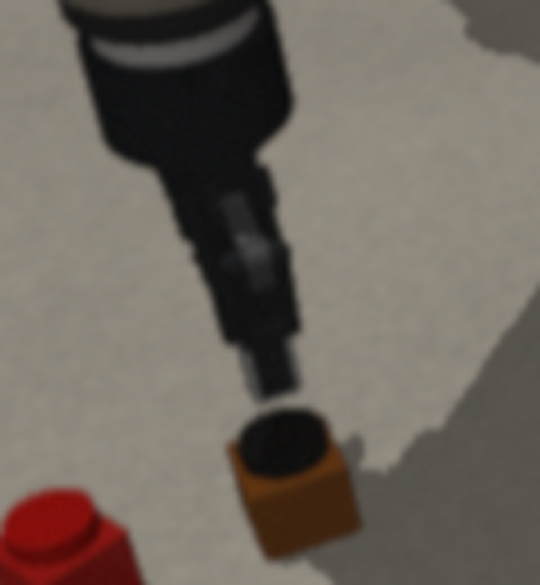

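```bash
python3 -c "
from h import *
f=grab_frame('wrist');o=readout.get_obs();t=o['tcp_pos'];R=Ro.from_rotvec(o['orientation']).as_matrix()
K=np.array([[f['fx'],0,f['cx']],[0,f['fy'],f['cy']],[0,0,1.]])
for x in(.020,):
  for y in(-.011,.011):
    for dz in(0,.0187,.025,.035,.05):
      p=t+R@np.array([x,y,-dz])
      print(x,y,dz,cv2.fisheye.projectPoints(p.reshape(1,1,3),np.array(f['rvec'],float),np.array(f['tvec'],float),K,np.zeros(4))[0].ravel().round(1))
save(f,'w6.png',(220,260,420,400),4)"
```

```text
0.02 -0.011 0 [362.  252.9]
0.02 -0.011 0.0187 [366.6 267.3]
0.02 -0.011 0.025 [368.3 272.9]
0.02 -0.011 0.035 [371.4 282.7]
0.02 -0.011 0.05 [376.8 299.9]
0.02 0.011 0 [360.3 294.6]
0.02 0.011 0.0187 [364.3 312.4]
0.02 0.011 0.025 [365.9 319.2]
0.02 0.011 0.035 [368.5 331. ]
0.02 0.011 0.05 [373.  351.4]
```

View pics/w6.png

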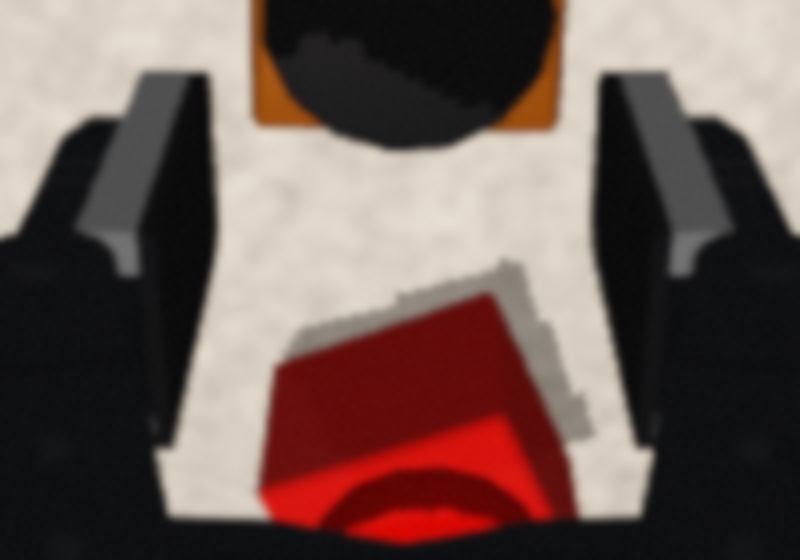

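The fingers closed above the glass. The pad tips sit about 25 mm behind the TCP at this opening, so the grasp has to be much lower. I'll re-measure jar4 first.

```bash
python3 -c "
from h import *
f=grab_frame('wrist')
print(wp(f,319.3,258,.052),[wp(f,*p,.04).round(4) for p in((281,216),(359,216),(357,288),(283,288))])
save(f,'w7.png',(260,190,380,300),5)
plan((.502,-.3515,-.008),-17)"
```

```text
[ 0.50192568 -0.34694402  0.052     ] [array([ 0.4881, -0.3227,  0.04  ]), array([ 0.5276, -0.3348,  0.04  ]), array([ 0.5156, -0.3747,  0.04  ]), array([ 0.4757, -0.3625,  0.04  ])]
clock 5.35 tcp [ 0.5012 -0.3511  0.064 ] yaw -17.07 w 0.0399 F [ 0.32 -0.58 -1.35]
shift mm [ 1.   0.1 72. ] turn [-0.02  0.06 -0.07]
```

View pics/w7.png

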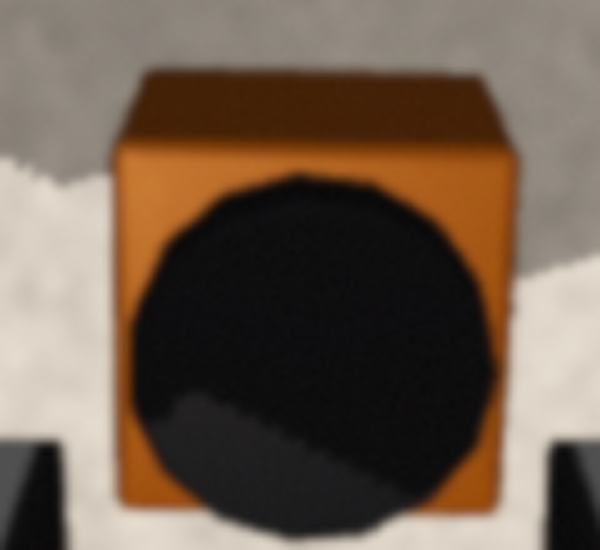

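```bash
python3 -m handwheel '1 -1 0 0 0 0 75;1 -1 0 0 0 0 75;1 -1 0 0 0 0 75;1 -1 30 0 0 0 75;1 -1 50 0 0 0 75;1 -1 65 0 0 0 75;1 -1 72 0 0 0 75;1 -1 72 0 0 0 65;1 -1 72 0 0 0 50;1 -1 72 0 0 0 40;1 -1 72 0 0 0 36;1 -1 72 0 0 0 36' 40; python3 -m handwheel '0 0 0 0 0 0 36; 0 0 0 0 0 0 36'; python3 -c "
from h import *
plan((.502,-.3515,-.008),-17)
f=grab_frame('wrist');save(f,'w8.png')"
```

```text
clock: 6.85
tcp_pos: [0.5033, -0.3513, -0.0066]
orientation: [3.106, -0.467, 0.002]
contact_force: [-1.7, -0.8, 5.7]
grip_width: 0.0433
clock: 7.1
tcp_pos: [0.5034, -0.3513, -0.0066]
orientation: [3.106, -0.467, 0.002]
contact_force: [-0.8, 0.3, 5.6]
grip_width: 0.0431
clock 7.1 tcp [ 0.5034 -0.3513 -0.0066] yaw -17.08 w 0.0431 F [-0.84  0.27  5.61]
shift mm [-1.2  0.6  1.4] turn [ 0.01 -0.08 -0.08]
```

View pics/w8.png

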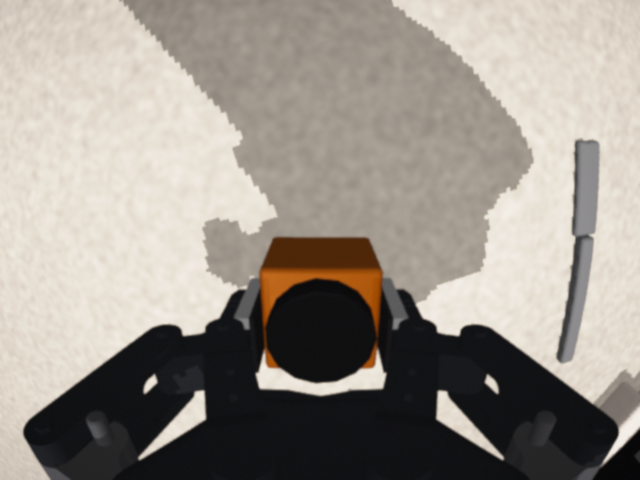

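```bash
python3 -m handwheel '0 0 -5 0 0 0 36;0 0 -15 0 0 0 36;0 0 -35 0 0 0 36;0 0 -50 0 0 0 36;0 0 -50 0 0 0 36;0 0 -50 0 0 0 36'; python3 -c "
from h import *
plan((.6009,-.1948,.044),7.2)
f=grab_frame('wrist');save(f,'w9.png')"
```

```text
clock: 7.9
tcp_pos: [0.5028, -0.3505, 0.0425]
orientation: [-3.107, 0.466, 0.0]
contact_force: [1.0, 0.3, -2.6]
grip_width: 0.0429
clock 7.9 tcp [ 0.5028 -0.3505  0.0425] yaw -17.06 w 0.0429 F [ 1.01  0.28 -2.57]
shift mm [  48.1 -177.6   -1.5] turn [-2.000e-02  1.000e-02 -2.426e+01]
```

View pics/w9.png

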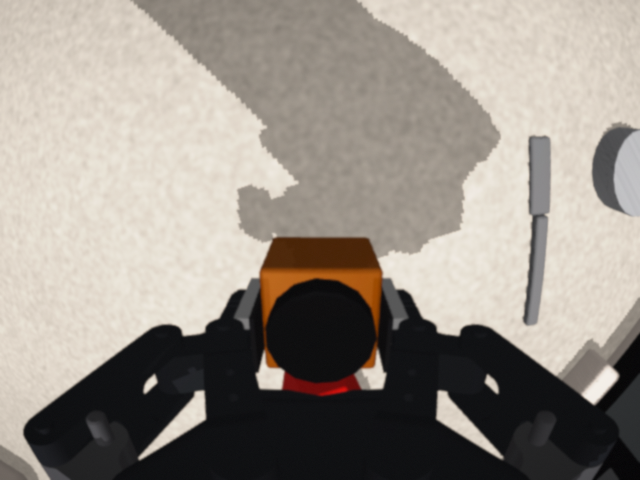

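```bash
python3 -m handwheel '8 -30 0 0 0 -4 36;16 -60 0 0 0 -8 36;24 -90 0 0 0 -12 36;32 -120 0 0 0 -16 36;40 -150 0 0 0 -20 36;46 -170 0 0 0 -23 36;48 -178 0 0 0 -24.3 36;48 -178 0 0 0 -24.3 36;48 -178 0 0 0 -24.3 36'; python3 -c "
from h import *
import pickle
plan((.6009,-.1948,-.005),7.2)
f=grab_frame('wrist');save(f,'w10.png');pickle.dump(f,open('w10.pkl','wb'))
o=readout.get_obs();R=Ro.from_rotvec(o['orientation'])
print('jar4 lid in tool mm',R.inv().apply(wp(f,321,330,.101)-o['tcp_pos'])*1000)"
```

```text
clock: 9.07
tcp_pos: [0.6001, -0.1964, 0.0427]
orientation: [3.135, 0.194, -0.001]
contact_force: [0.8, -0.3, -0.7]
grip_width: 0.0434
clock 9.075 tcp [ 0.6001 -0.1964  0.0427] yaw 7.08 w 0.0434 F [ 0.77 -0.34 -0.71]
shift mm [ 1.  -1.5 47.6] turn [ 0.05  0.03 -0.12]
jar4 lid in tool mm [  0.20027778  -4.05408847 -58.34804534]
```

View pics/w10.png

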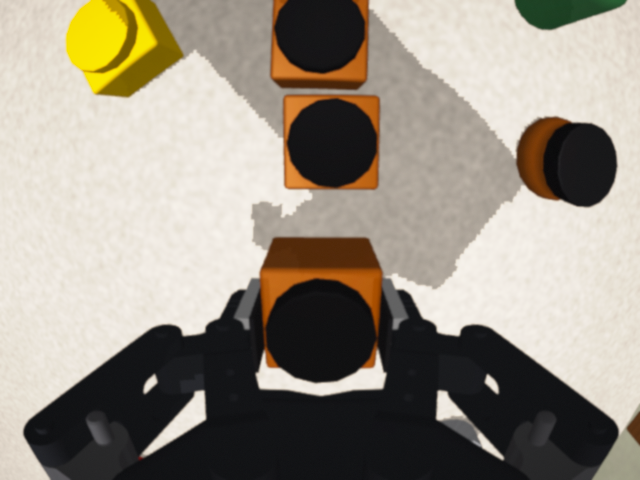

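```bash
cat >> h.py <<'E'
M=np.array([.574,.0185]);A_=np.radians(97.2);D_=np.array([np.cos(A_),np.sin(A_)]);N_=np.array([-D_[1],D_[0]])
def lane(p): q=np.array(p)[:2]-M; return np.round(1000*np.array([q@D_,q@N_]),1)
E
python3 -c "
from h import *
import pickle
f=pickle.load(open('w10.pkl','rb'))
for p in((332,142,.052),(320,30,.052),(321,330,.101)): w=wp(f,*p);print(w.round(4),lane(w))
for p in((285,96),(378,96),(379,188),(286,188)): print(lane(wp(f,*p,.04)))
print(lane(readout.get_obs()['tcp_pos']))
"
```

```text
[ 0.5971 -0.1329  0.052 ] [-153.1   -4. ]
[ 0.5862 -0.0857  0.052 ] [-104.9    0.9]
[ 0.5999 -0.1923  0.101 ] [-212.3    0.7]
[-132.5   16.7]
[-132.3  -25. ]
[-174.7  -26.2]
[-174.7   16.8]
[-216.4    1. ]
```

```bash
python3 -m handwheel '0 0 20 0 0 0 36;0.7 0 35 0 0 0 36;0.7 0 44 0 0 0 36;0.7 0 47 0 0 0 36;0.7 0 49 0 0 0 36;0.7 0 49 0 0 0 36'; python3 -c "
from h import *
plan((.6009,-.1948,-.0066),7.2);print(lane(readout.get_obs()['tcp_pos']))"
```

```text
clock: 9.88
tcp_pos: [0.602, -0.1948, -0.0061]
orientation: [3.135, 0.198, 0.001]
contact_force: [-0.1, -0.1, -1.3]
grip_width: 0.0432
clock 9.875 tcp [ 0.602  -0.1948 -0.0061] yaw 7.22 w 0.0432 F [-0.07 -0.11 -1.35]
shift mm [-1.1 -0.1  0.5] turn [ 0.01 -0.04  0.02]
[-215.1   -1. ]
```

```bash
python3 -m handwheel '-0.5 -4 0.5 0 0 0 36;-0.5 -8 0.5 0 0 0 36;-0.5 -12 0.5 0 0 0 36;-0.5 -15 0.5 0 0 0 36;-0.5 -18 0.5 0 0 0 36;-0.5 -21 0.5 0 0 0 36;-0.5 -24 0.5 0 0 0 36;-0.5 -26 0.5 0 0 0 36;-0.5 -28 0.5 0 0 0 36;-0.5 -30 0.5 0 0 0 36;-0.5 -30 0.5 0 0 0 36'; python3 -c "
from h import *
plan((.6009,-.1948,-.0066),7.2);print(lane(readout.get_obs()['tcp_pos']))
f=grab_frame('wrist');save(f,'w11.png');f=grab_frame('top');save(f,'t11.png',(200,220,440,330),3.3)"
```

```text
clock: 11.25
tcp_pos: [0.5977, -0.1655, -0.0066]
orientation: [3.135, 0.197, 0.001]
contact_force: [-0.4, -4.5, 4.6]
grip_width: 0.0433
clock 11.25 tcp [ 0.5977 -0.1655 -0.0066] yaw 7.2 w 0.0433 F [-0.44 -4.46  4.63]
shift mm [-0.5 29.5  0.1] turn [ 0.04 -0.04  0.  ]
[-185.5   -0.5]
```

View pics/w11.png

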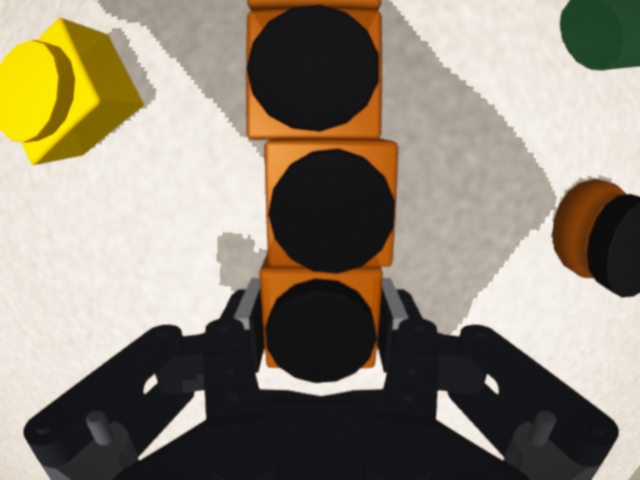

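View pics/t11.png

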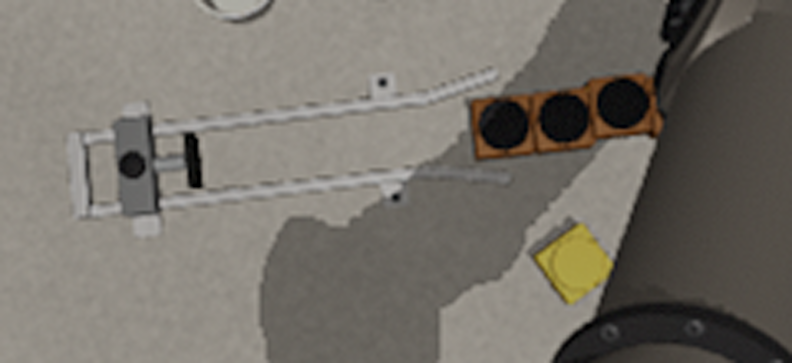

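```bash
python3 -m handwheel '0 -4 -0.7 0 0 0 36;0 -8 -0.7 0 0 0 36;0 -12 -0.7 0 0 0 36;0 -16 -0.7 0 0 0 36;0 -20 -0.7 0 0 0 36;0 -24 -0.7 0 0 0 36'; python3 -c "
from h import *
print(lane(readout.get_obs()['tcp_pos']))"
python3 -m handwheel '0 -3 0 0 0 0 36;0 -6 0 0 0 0 36;0 -9 0 0 0 0 36;0 -12 0 0 0 0 36'; python3 -c "
from h import *
print(lane(readout.get_obs()['tcp_pos']))"
```

```text
clock: 12.1
tcp_pos: [0.5941, -0.1404, -0.0065]
orientation: [-3.135, -0.198, 0.001]
contact_force: [-0.8, -1.6, -1.0]
grip_width: 0.0431
[-160.2    0. ]
clock: 12.6
tcp_pos: [0.5928, -0.129, -0.0063]
orientation: [-3.135, -0.198, 0.0]
contact_force: [1.0, -1.2, -2.2]
grip_width: 0.0432
[-148.7   -0.2]
```

```bash
python3 -m handwheel '0 -3 0.2 0 0 0 36;0 -6 0.2 0 0 0 36;0 -9 0.2 0 0 0 36;0 -12 0.2 0 0 0 36'; python3 -c "
from h import *
print(lane(readout.get_obs()['tcp_pos']))
f=grab_frame('wrist');save(f,'w12.png')"
python3 -m handwheel '0 -3 0 0 0 0 36;0 -6 0 0 0 0 36;0 -9 0 0 0 0 36;0 -12 0 0 0 0 36'; python3 -c "
from h import *
print(lane(readout.get_obs()['tcp_pos']))"
```

```text
clock: 13.1
tcp_pos: [0.5914, -0.1173, -0.0063]
orientation: [3.135, 0.198, 0.0]
contact_force: [0.3, -2.8, -2.0]
grip_width: 0.0432
[-136.9   -0.3]
clock: 13.65
tcp_pos: [0.59, -0.1053, -0.0063]
orientation: [3.135, 0.198, 0.0]
contact_force: [0.1, -2.3, -0.3]
grip_width: 0.0431
[-124.9   -0.3]
```

View pics/w12.png

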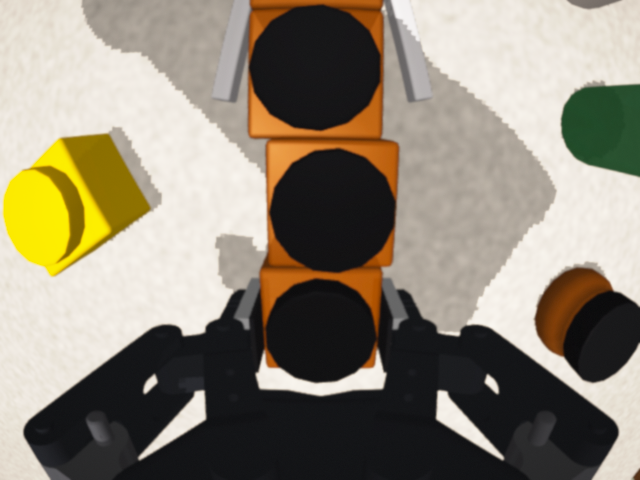

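```bash
for i in 1; do :; done
python3 -m handwheel '0 -3 0 0 0 0 36;0 -6 0 0 0 0 36;0 -9 0 0 0 0 36;0 -12 0 0 0 0 36'
python3 -m handwheel '0 -3 0 0 0 0 36;0 -6 0 0 0 0 36;0 -9 0 0 0 0 36;0 -12 0 0 0 0 36'; python3 -c "
from h import *
print(lane(readout.get_obs()['tcp_pos']))
f=grab_frame('wrist');save(f,'w13.png')"
```

```text
clock: 14.15
tcp_pos: [0.5884, -0.0934, -0.0064]
orientation: [3.135, 0.198, 0.0]
contact_force: [0.3, -2.6, -0.2]
grip_width: 0.0432
clock: 14.65
tcp_pos: [0.5869, -0.0815, -0.0064]
orientation: [3.135, 0.198, 0.0]
contact_force: [1.2, -3.7, -0.3]
grip_width: 0.0434
[-100.8   -0.3]
```

View pics/w13.png

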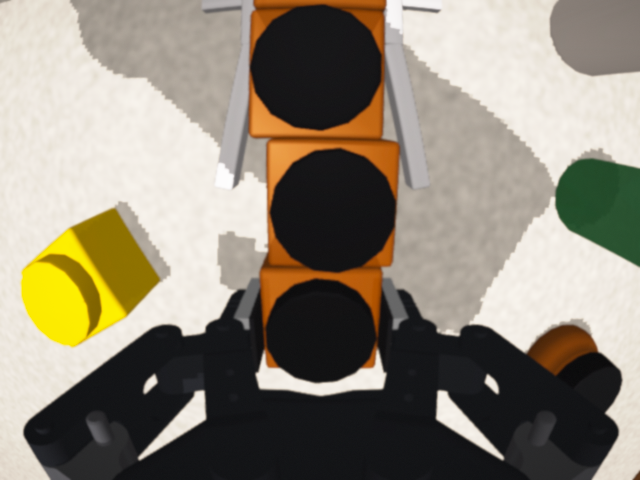

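```bash
python3 -m handwheel '0 -3 0 0 0 0 36;0 -6 0 0 0 0 36;0 -9 0 0 0 0 36;0 -12 0 0 0 0 36'
python3 -m handwheel '0 -3 0 0 0 0 36;0 -6 0 0 0 0 36;0 -9 0 0 0 0 36;0 -12 0 0 0 0 36'
python3 -m handwheel '0 -3 0 0 0 0 36;0 -6 0 0 0 0 36;0 -9 0 0 0 0 36'; python3 -c "
from h import *
print(lane(readout.get_obs()['tcp_pos']))
f=grab_frame('wrist');save(f,'w14.png')"
```

```text
clock: 15.2
tcp_pos: [0.5854, -0.0696, -0.0064]
orientation: [3.135, 0.198, 0.0]
contact_force: [2.2, -3.9, -0.4]
grip_width: 0.0433
clock: 15.7
tcp_pos: [0.5837, -0.0576, -0.0064]
orientation: [-3.135, -0.198, 0.0]
contact_force: [1.2, -4.0, 0.6]
grip_width: 0.0432
clock: 16.08
tcp_pos: [0.5825, -0.0493, -0.0064]
orientation: [3.135, 0.198, -0.0]
contact_force: [1.2, -6.0, 0.9]
grip_width: 0.0437
[-68.3   0.1]
```

View pics/w14.png

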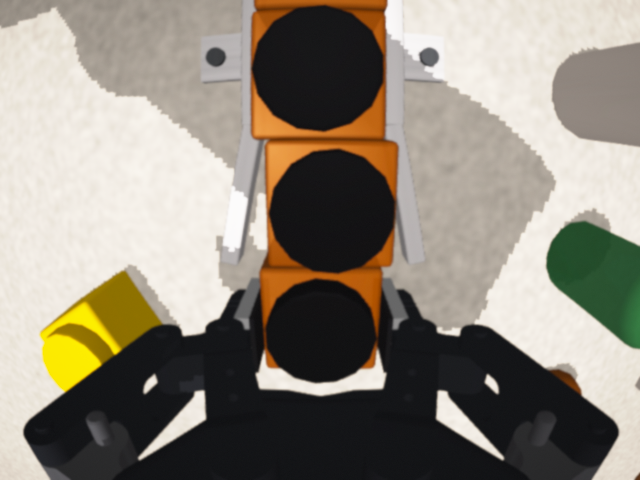

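```bash
python3 -m handwheel '0 -2 0 0 0 0 36;0 -4 0 0 0 0 36;0 -6 0 0 0 0 36'
python3 -m handwheel '0 -2 0 0 0 0 36;0 -4 0 0 0 0 36;0 -6 0 0 0 0 36'
python3 -c "
from h import *
print(lane(readout.get_obs()['tcp_pos']))"
```

```text
clock: 16.5
tcp_pos: [0.581, -0.045, -0.0064]
orientation: [3.133, 0.196, -0.002]
contact_force: [-1.7, -8.4, 3.0]
grip_width: 0.0429
clock: 16.88
tcp_pos: [0.5799, -0.038, -0.0065]
orientation: [3.135, 0.197, -0.003]
contact_force: [-0.9, -4.9, 3.0]
grip_width: 0.0431
[-56.8   1.3]
```

```bash
python3 -m handwheel '0 -2 0 0 0 0 36;0 -4 0 0 0 0 36;0 -6 0 0 0 0 36'
python3 -c "
from h import *
print(lane(readout.get_obs()['tcp_pos']))
f=grab_frame('wrist');save(f,'w15.png')"
```

```text
clock: 17.25
tcp_pos: [0.5792, -0.032, -0.0065]
orientation: [3.135, 0.197, -0.003]
contact_force: [-1.4, -5.4, 3.1]
grip_width: 0.0437
[-50.8   1.2]
```

View pics/w15.png

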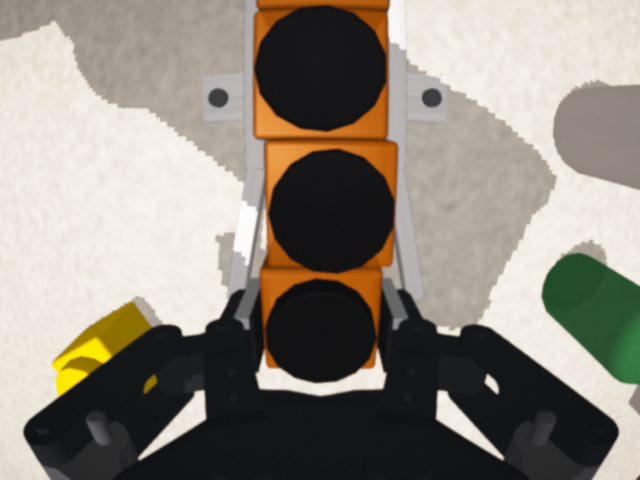

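```bash
python3 -m handwheel '0 -2 0 0 0 0 36;0 -4 0 0 0 0 36;0 -6 0 0 0 0 36'
python3 -m handwheel '0 -2 0 0 0 0 36;0 -4 0 0 0 0 36;0 -6 0 0 0 0 36'
python3 -c "
from h import *
print(lane(readout.get_obs()['tcp_pos']))
f=grab_frame('wrist');save(f,'w16.png')"
```

```text
clock: 17.68
tcp_pos: [0.5784, -0.026, -0.0065]
orientation: [3.135, 0.197, -0.003]
contact_force: [-0.1, -5.9, 3.6]
grip_width: 0.0435
clock: 18.05
tcp_pos: [0.5777, -0.02, -0.0065]
orientation: [3.135, 0.197, -0.003]
contact_force: [-1.5, -6.1, 3.7]
grip_width: 0.0433
[-38.6   1.1]
```

View pics/w16.png

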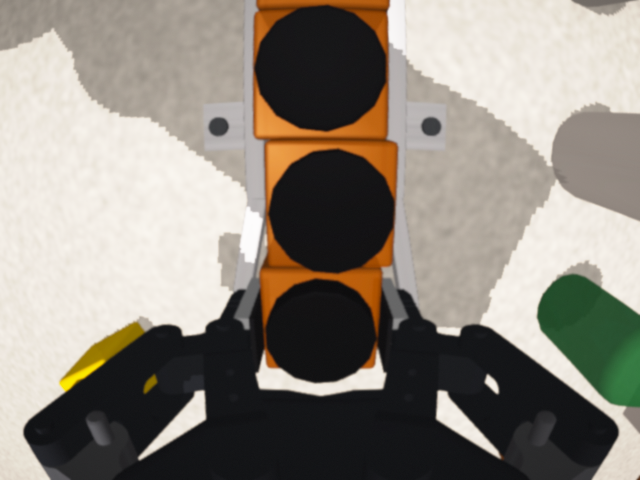

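```bash
python3 -m handwheel '1 -1 -0.3 0 0 0 36;2 -3 -0.3 0 0 0 36;3 -5 -0.3 0 0 0 36;3 -7 -0.3 0 0 0 36'
python3 -c "
from h import *
print(lane(readout.get_obs()['tcp_pos']))
f=grab_frame('wrist');save(f,'w17.png',(200,80,440,400),1.8)"
```

```text
clock: 18.6
tcp_pos: [0.5792, -0.0128, -0.0065]
orientation: [3.135, 0.197, -0.005]
contact_force: [-0.9, -4.6, 1.1]
grip_width: 0.0433
[-31.7  -1.2]
```

View pics/w17.png

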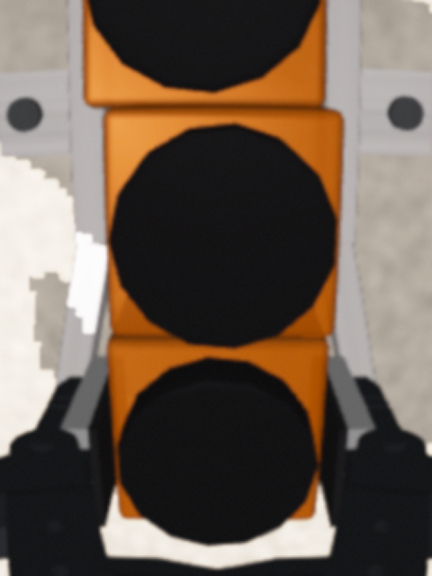

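```bash
python3 -m handwheel '0.5 -2 0 0 0 0 36;0.5 -4 0 0 0 0 36;0.5 -6 0 0 0 0 36;0.5 -8 0 0 0 0 36'
python3 -m handwheel '0 -2 0 0 0 0 36;0 -4 0 0 0 0 36;0 -6 0 0 0 0 36;0 -8 0 0 0 0 36'
python3 -c "
from h import *
print(lane(readout.get_obs()['tcp_pos']))
f=grab_frame('wrist');save(f,'w18.png',(200,80,440,400),1.8);f=grab_frame('top');save(f,'t18.png',(200,220,440,330),3.3)"
```

```text
clock: 19.15
tcp_pos: [0.5788, -0.0045, -0.0065]
orientation: [3.135, 0.197, -0.005]
contact_force: [-1.2, -6.4, 1.0]
grip_width: 0.0432
clock: 19.65
tcp_pos: [0.578, 0.0036, -0.0065]
orientation: [3.135, 0.198, -0.004]
contact_force: [-2.2, -5.8, 2.0]
grip_width: 0.0433
[-15.3  -2.1]
```

View pics/w18.png

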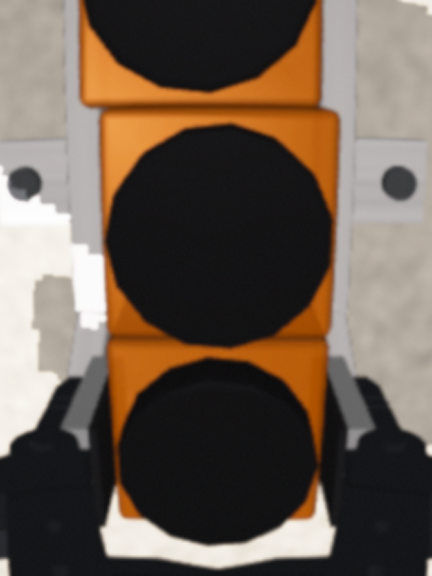

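View pics/t18.png

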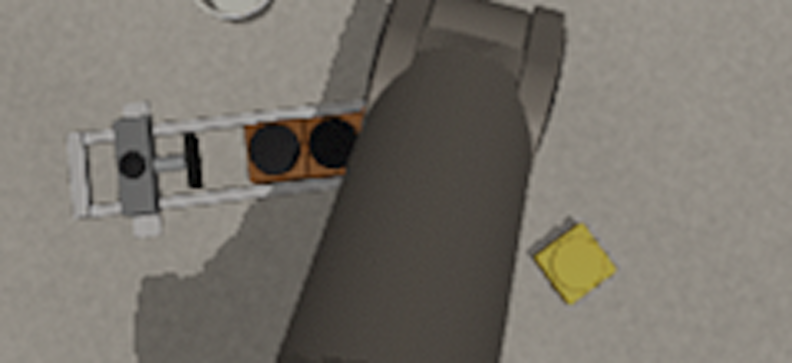

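```bash
python3 -m handwheel '-0.3 -2 0 0 0 0 36;-0.3 -4 0 0 0 0 36;-0.3 -6 0 0 0 0 36;-0.3 -8 0 0 0 0 36'
python3 -m handwheel '0 -2 0 0 0 0 36;0 -4 0 0 0 0 36;0 -6 0 0 0 0 36;0 -8 0 0 0 0 36'
python3 -c "
from h import *
print(lane(readout.get_obs()['tcp_pos']))"
python3 -m handwheel '0 -2 0 0 0 0 36;0 -4 0 0 0 0 36;0 -6 0 0 0 0 36;0 -8 0 0 0 0 36'
python3 -c "
from h import *
print(lane(readout.get_obs()['tcp_pos']))
f=grab_frame('wrist');save(f,'w19.png',(200,80,440,400),1.8);f=grab_frame('top');save(f,'t19.png',(210,240,330,310),6)"
```

```text
clock: 20.25
tcp_pos: [0.577, 0.0119, -0.0065]
orientation: [3.135, 0.198, -0.003]
contact_force: [-1.4, -4.5, 0.7]
grip_width: 0.0434
clock: 20.75
tcp_pos: [0.576, 0.0199, -0.0065]
orientation: [3.135, 0.198, -0.003]
contact_force: [-2.5, -6.2, 0.1]
grip_width: 0.0432
[ 1.1 -2.2]
clock: 21.25
tcp_pos: [0.575, 0.0278, -0.0065]
orientation: [3.135, 0.198, -0.003]
contact_force: [-1.9, -5.0, 1.8]
grip_width: 0.0431
[ 9.1 -2.2]
```

View pics/w19.png

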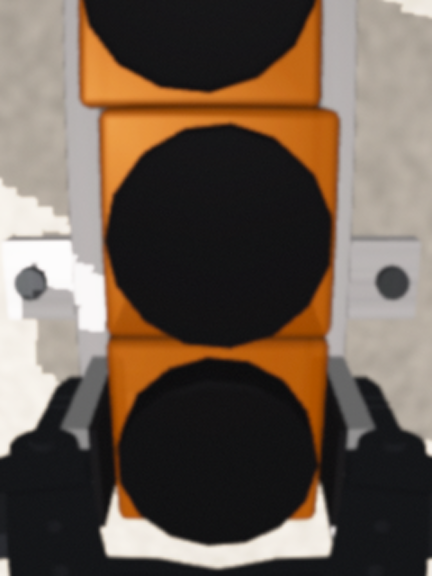

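View pics/t19.png

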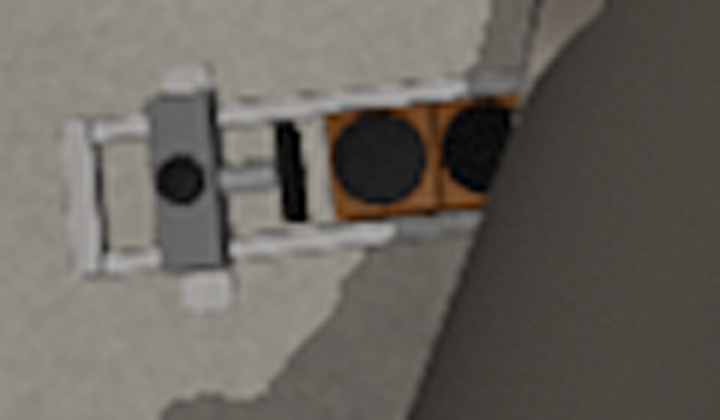

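```bash
python3 -m handwheel '0.2 -1.5 0 0 0 0 36;0.2 -3 0 0 0 0 36;0.2 -4.5 0 0 0 0 36;0.2 -6 0 0 0 0 36'
python3 -c "
from h import *
print(lane(readout.get_obs()['tcp_pos']))"
python3 -m handwheel '0 -1 0 0 0 0 36;0 -2 0 0 0 0 36;0 -2 0 0 0 0 36'
python3 -c "
from h import *
print(lane(readout.get_obs()['tcp_pos']))"
python3 -m handwheel '0 -1 0 0 0 0 36;0 -2 0 0 0 0 36;0 -2 0 0 0 0 36'
python3 -c "
from h import *
print(lane(readout.get_obs()['tcp_pos']))
f=grab_frame('top');save(f,'t20.png',(210,240,330,310),6)"
```

```text
clock: 21.85
tcp_pos: [0.5745, 0.0334, -0.0065]
orientation: [3.135, 0.198, -0.003]
contact_force: [-2.1, -5.5, 0.3]
grip_width: 0.0429
[14.8 -2.3]
clock: 22.22
tcp_pos: [0.5742, 0.0356, -0.0065]
orientation: [3.135, 0.198, -0.004]
contact_force: [-2.7, -4.8, 0.6]
grip_width: 0.0433
[16.9 -2.3]
clock: 22.6
tcp_pos: [0.5739, 0.0376, -0.0065]
orientation: [3.135, 0.198, -0.004]
contact_force: [-1.4, -5.0, 0.4]
grip_width: 0.0436
[18.9 -2.3]
```

View pics/t20.png

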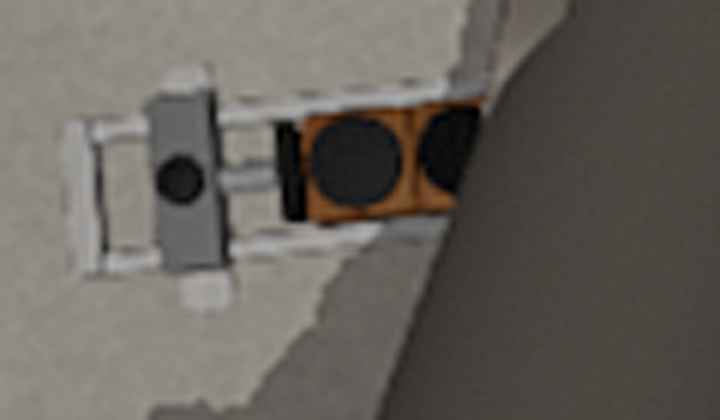

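```bash
q(){ python3 -c "
from h import *
o=readout.get_obs();print(lane(o['tcp_pos']),'push',(o['contact_force'][:2]@D_).round(2))"; }
python3 -m handwheel '0 -0.5 0 0 0 0 36;0 -1 0 0 0 0 36' >/dev/null; q
python3 -m handwheel '0 -0.5 0 0 0 0 36;0 -1 0 0 0 0 36' >/dev/null; q
python3 -m handwheel '0 -0.5 0 0 0 0 36;0 -1 0 0 0 0 36' >/dev/null; q
```

```text
[19.8 -2.3] push -5.26
[20.8 -2.3] push -4.28
[21.8 -2.3] push -5.04
```

```bash
q(){ python3 -c "
from h import *
o=readout.get_obs();print(o['clock'],lane(o['tcp_pos']),'push',(o['contact_force'][:2]@D_).round(2))"; }
python3 -m handwheel '0 -0.5 0 0 0 0 36;0 -1 0 0 0 0 36' >/dev/null; q
python3 -m handwheel '0 -0.5 0 0 0 0 36;0 -1 0 0 0 0 36' >/dev/null; q
python3 -c "
from h import *
f=grab_frame('top');save(f,'t21.png',(210,240,330,310),6)"; q
```

```text
23.65 [22.8 -2.3] push -5.08
23.9 [23.6 -2.3] push -5.26
23.95 [23.6 -2.3] push -4.99
```

View pics/t21.png

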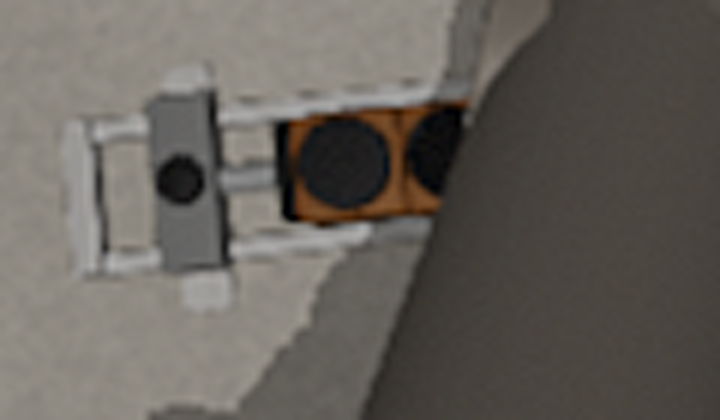

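```bash
q(){ python3 -c "
from h import *
o=readout.get_obs();print(o['clock'],lane(o['tcp_pos']),'push',(o['contact_force'][:2]@D_).round(2))"; }
python3 -m handwheel '0 -0.5 0 0 0 0 36;0 -1 0 0 0 0 36' >/dev/null; q
python3 -m handwheel '0 -0.5 0 0 0 0 36;0 -1 0 0 0 0 36' >/dev/null; q
python3 -m handwheel '0 -0.5 0 0 0 0 36;0 -1 0 0 0 0 36' >/dev/null; q
```

```text
24.2 [24.2 -2.3] push -5.96
24.45 [24.8 -2.4] push -7.72
24.7 [25.5 -2.3] push -7.67
```

```bash
q(){ python3 -c "
from h import *
o=readout.get_obs();print(o['clock'],lane(o['tcp_pos']),'push',(o['contact_force'][:2]@D_).round(2),o['tcp_pos'][2].round(4))"; }
python3 -m handwheel '0 -0.5 0 0 0 0 36;0 -1 0 0 0 0 36' >/dev/null; q
python3 -m handwheel '0 -0.5 0 0 0 0 36;0 -1 0 0 0 0 36' >/dev/null; q
python3 -m handwheel '0 -0.5 0 0 0 0 36;0 -1 0 0 0 0 36' >/dev/null; q
python3 -m handwheel '0 -0.5 0 0 0 0 36;0 -1 0 0 0 0 36' >/dev/null; q
python3 -c "
from h import *
f=grab_frame('top');save(f,'t22.png',(210,240,330,310),6)"; q
```

```text
24.95 [26.1 -2.4] push -8.99 -0.0065
25.2 [26.6 -2.3] push -9.56 -0.0065
25.45 [27.3 -2.3] push -9.69 -0.0064
25.7 [27.9 -2.3] push -12.64 -0.0064
25.75 [27.9 -2.3] push -11.25 -0.0064
```

View pics/t22.png

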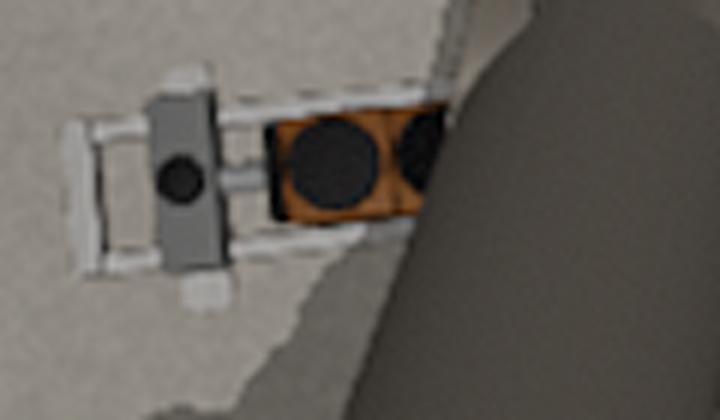

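```bash
q(){ python3 -c "
from h import *
o=readout.get_obs();print(o['clock'],lane(o['tcp_pos']),'push',(o['contact_force'][:2]@D_).round(2),o['tcp_pos'][2].round(4))"; }
python3 -m handwheel '0 -0.5 0 0 0 0 36;0 -1 0 0 0 0 36' >/dev/null; q
python3 -m handwheel '0 -0.5 0 0 0 0 36;0 -1.2 0 0 0 0 36;0 -1.2 0 0 0 0 36;0 -1.2 0 0 0 0 36;0 -1.2 0 0 0 0 36' >/dev/null; q
python3 -c "
from h import *
f=grab_frame('top');save(f,'t23.png',(210,240,330,310),6)"; q
```

```text
26.0 [28.5 -2.3] push -11.68 -0.0064
26.625 [29.2 -2.3] push -12.96 -0.0064
26.675 [29.2 -2.3] push -12.68 -0.0064
```

View pics/t23.png

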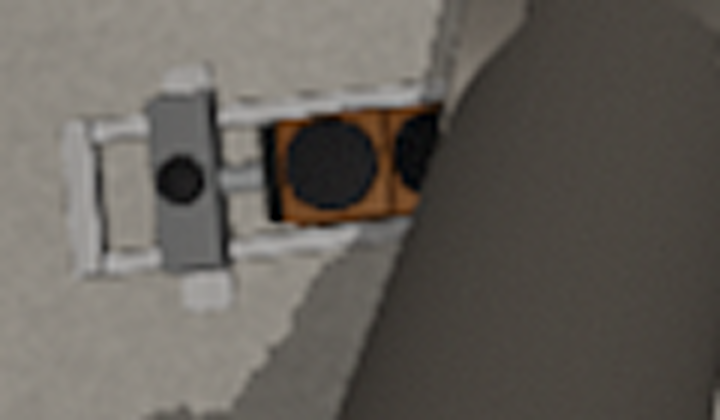

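```bash
q(){ python3 -c "
from h import *
o=readout.get_obs();print(o['clock'],lane(o['tcp_pos']),'push',(o['contact_force'][:2]@D_).round(2),o['tcp_pos'][2].round(4))"; }
python3 -m handwheel '0 0.5 0 0 0 0 36;0 1 0 0 0 0 36' >/dev/null; q
python3 -m handwheel '0 0.5 0 0 0 0 36;0 1 0 0 0 0 36' >/dev/null; q
python3 -m handwheel '0 0.5 0 0 0 0 36;0 1 0 0 0 0 36' >/dev/null; q
```

```text
26.925 [29.2 -2.4] push -11.46 -0.0064
27.175 [29.3 -2.4] push -8.64 -0.0065
27.425 [29.2 -2.4] push -5.88 -0.0065
```

```bash
q(){ python3 -c "
from h import *
o=readout.get_obs();print(o['clock'],lane(o['tcp_pos']),'push',(o['contact_force'][:2]@D_).round(2),o['tcp_pos'][2].round(4))"; }
python3 -m handwheel '0 0.5 0 0 0 0 36;0 1 0 0 0 0 36' >/dev/null; q
python3 -m handwheel '0 0.5 0 0 0 0 36;0 1 0 0 0 0 36' >/dev/null; q
python3 -m handwheel '0 0.5 0 0 0 0 36;0 0.5 0 0 0 0 36' >/dev/null; q
```

```text
27.675 [29.2 -2.4] push -3.36 -0.0065
27.925 [29.1 -2.6] push -0.71 -0.0065
28.175 [28.8 -2.6] push -0.85 -0.0065
```

```bash
q(){ python3 -c "
from h import *
o=readout.get_obs();print(o['clock'],lane(o['tcp_pos']),'push',(o['contact_force'][:2]@D_).round(2),o['contact_force'].round(1))"; }
python3 -m handwheel '0 0.5 0 0 0 0 36;0 0.5 0 0 0 0 36' >/dev/null; q
python3 -m handwheel '0 0.5 0 0 0 0 36;0 0.5 0 0 0 0 36' >/dev/null; q
python3 -m handwheel '0 0.5 0 0 0 0 36;0 0.5 0 0 0 0 36' >/dev/null; q
python3 -m handwheel '0 0.5 0 0 0 0 36;0 0.5 0 0 0 0 36' >/dev/null; q
```

```text
28.425 [28.3 -2.6] push -0.18 [-5.5 -0.9  0.6]
28.675 [28.  -2.6] push 0.46 [-4.9 -0.2  0.6]
28.925 [27.7 -2.6] push -0.37 [-5.4 -1.1 -0.5]
29.175 [27.4 -2.6] push 1.92 [-5.7  1.2 -0.4]
```

```bash
q(){ python3 -c "
from h import *
o=readout.get_obs();print(o['clock'],lane(o['tcp_pos']),'push',(o['contact_force'][:2]@D_).round(2),o['contact_force'].round(1))"; }
python3 -m handwheel '-0.7 0 0 0 0 0 36;-0.7 0 0 0 0 0 36' >/dev/null; q
python3 -m handwheel '-0.8 0 0 0 0 0 36;-0.8 0 0 0 0 0 36' >/dev/null; q
python3 -c "
from h import *
f=grab_frame('wrist');save(f,'w24.png',(200,80,440,400),1.8);f=grab_frame('top');save(f,'t24.png',(210,240,330,310),6)"; q
```

```text
29.425 [26.1 -2.6] push -0.48 [-3.6 -0.9 -3.5]
29.675 [25.5 -2.6] push -0.95 [-1.6 -1.2 -3.3]
29.775 [25.5 -2.6] push -0.8 [-2.4 -1.1 -3.1]
```

View pics/w24.png

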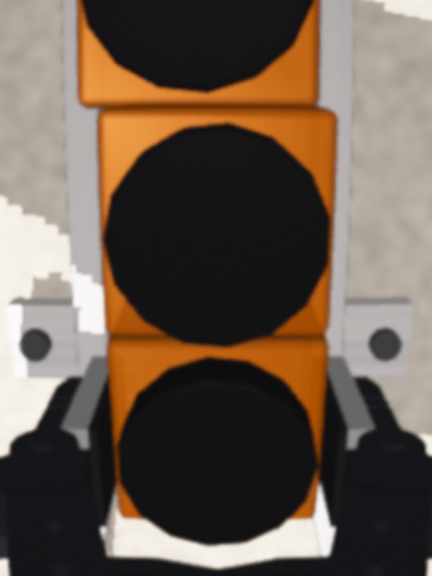

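View pics/t24.png

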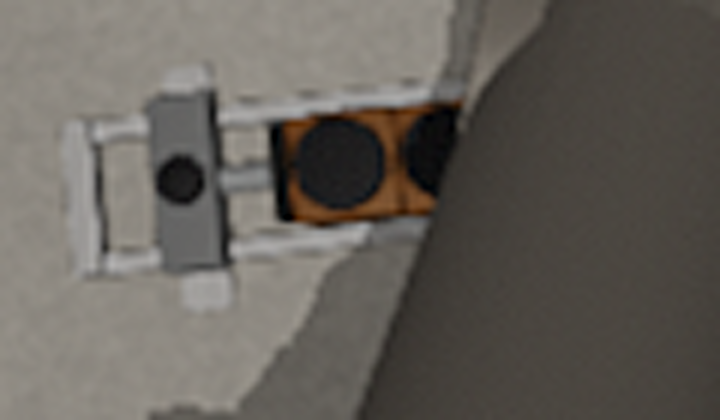

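```bash
q(){ python3 -c "
from h import *
o=readout.get_obs();print(o['clock'],lane(o['tcp_pos']),'push',(o['contact_force'][:2]@D_).round(2),o['contact_force'].round(1))"; }
python3 -m handwheel '-0.5 0 0.5 0 0 0 36;-0.5 0 0.5 0 0 0 36' >/dev/null; q
python3 -m handwheel '0 0.3 0 0 0 0 36;0 0.3 0 0 0 0 36' >/dev/null; q
```

```text
30.025 [25.5 -2.5] push -1.96 [-0.1 -2.  -0.6]
30.275 [25.4 -2.2] push -1.71 [ 1.3 -1.6 -1. ]
```

```bash
q(){ python3 -c "
from h import *
o=readout.get_obs();print(o['clock'],lane(o['tcp_pos']),'push',(o['contact_force'][:2]@D_).round(2),o['contact_force'].round(1))"; }
python3 -m handwheel '0.3 0.4 0 0 0 0 36;0.3 0.4 0 0 0 0 36' >/dev/null; q
python3 -m handwheel '0 0.3 0 0 0 0 36;0 0.3 0 0 0 0 36' >/dev/null; q
python3 -m handwheel '0 0.3 0 0 0 0 36;0 0.3 0 0 0 0 36' >/dev/null; q
```

```text
30.525 [25.1 -2. ] push -1.22 [ 0.9 -1.1  0.8]
30.775 [25.  -2.1] push -0.63 [ 0.5 -0.6 -1.2]
31.025 [24.7 -2. ] push 1.57 [0.6 1.7 1.1]
```

```bash
q(){ python3 -c "
from h import *
o=readout.get_obs();print(o['clock'],lane(o['tcp_pos']),'push',(o['contact_force'][:2]@D_).round(2),o['contact_force'].round(1),o['grip_width'])"; }
python3 -m handwheel '0 0 0 0 0 0 44;0 0 0 0 0 0 45;0 0 0 0 0 0 47;0 0 0 0 0 0 52;0 0 0 0 0 0 56;0 0 0 0 0 0 56' 20 >/dev/null; q
python3 -c "
from h import *
f=grab_frame('wrist');save(f,'w25.png',(200,80,440,400),1.8);f=grab_frame('top');save(f,'t25.png',(210,240,330,310),6)"; q
```

```text
31.775 [24.4 -1.8] push -0.5 [-0.  -0.5  0.2] 0.05577406452485824
31.875 [24.5 -1.9] push 0.38 [ 0.1  0.4 -0.9] 0.055840688703037815
```

View pics/w25.png

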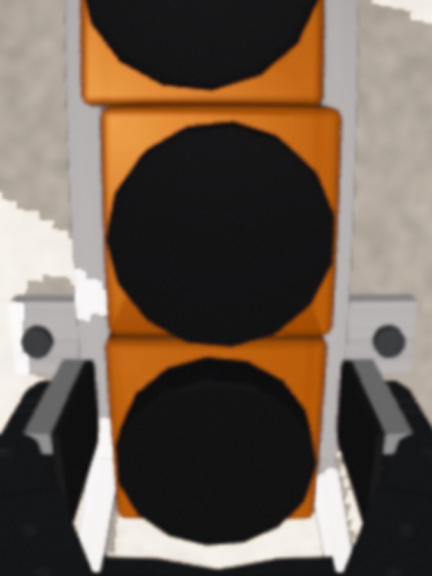

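View pics/t25.png

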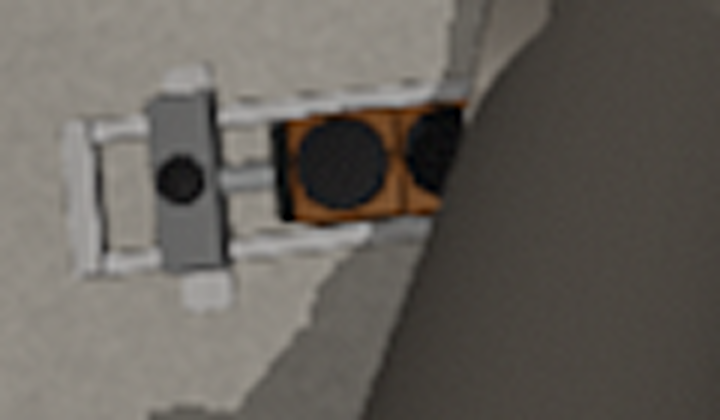

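```bash
python3 -m handwheel '0 0 0 0 0 0 62;0 0 -5 0 0 0 62;0 0 -20 0 0 0 62;0 0 -50 0 0 0 62;0 0 -90 0 0 0 62;0 0 -140 0 0 0 62;0 0 -180 0 0 0 62;0 60 -180 0 0 0 62;0 120 -180 0 0 0 62;0 180 -180 0 0 0 62;0 230 -180 0 0 0 62;0 230 -180 0 0 0 62'
python3 -c "
from h import *
f=grab_frame('top');save(f,'t26.png',(210,230,360,310),5);f=grab_frame('scene');save(f,'s26.png',(180,150,420,330),3.3)"
```

```text
clock: 33.38
tcp_pos: [0.6007, -0.1914, 0.175]
orientation: [3.133, 0.185, 0.002]
contact_force: [0.6, 1.5, -0.3]
grip_width: 0.0618
```

View pics/t26.png

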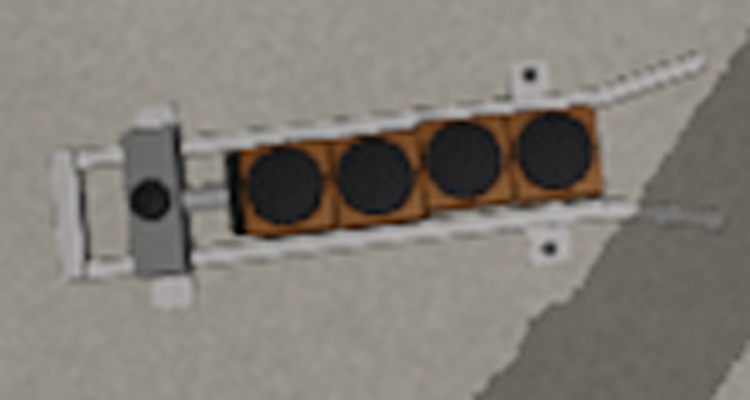

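View pics/s26.png

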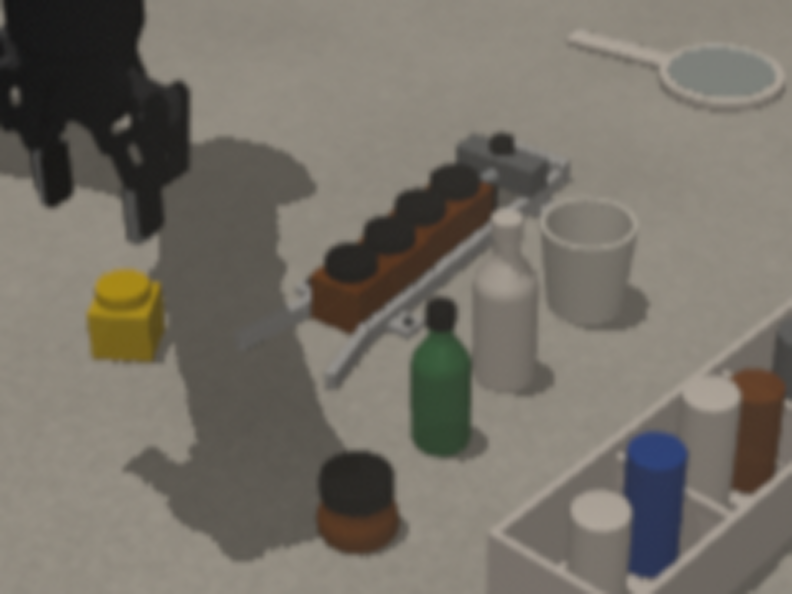

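The four jars stand in the lane, touching (lids at crop (285,187), (374,176), (463,160), (554,150)), and black stop is at (235,190). I'll check the remaining stop compression and the spacings.

Run:
```python
from h import *
import pickle
f0=pickle.load(open("top0.pkl","rb"));f=grab_frame("top")
g0=cv2.cvtColor(f0["pixels"],cv2.COLOR_RGB2GRAY).astype(float);g=cv2.cvtColor(f["pixels"],cv2.COLOR_RGB2GRAY).astype(float)
for v in range(261,276,1): print(v,g0[v,248:268].astype(int),g[v,248:268].astype(int))
P=[px2w(f,210+u/5-.4,230+v/5-.4,.052) for u,v in((285,187),(374,176),(463,160),(554,150))]
for p in P: print(lane(p))
print([round(1000*np.linalg.norm(P[i]-P[i+1]),1) for i in range(3)])
```

```text
261 [113 115 114 114 123 130 132  96   7  10   4  78 129 141 136 134 135 137
 138 138] [125 126 125 125 134 147 119  47  14  21  57  76  71  51  29  21  25  29
  27  27]
262 [143 137 133 132 133 137 145 112   3  14   5   1 109 143 137 134 134 137
 134 134] [155 150 145 145 146 155 125  32  16  23  57  76  55  30  24  24  28  29
  32  30]
263 [141 135 133 131 130 134 142 109   8  20  10   0 112 146 138 135 133 134
 131 131] [155 148 145 145 144 151 128  49  14  21  63  67  38  24  25  27  28  29
  30  31]
264 [140 133 136 134 132 133 138 107  26  16  13   0 115 147 139 136 133 133
 132 131] [152 146 147 146 145 150 129  60  14  19  57  56  21  28  26  32  28  28
  33  29]
265 [142 136 134 134 136 138 140 112  24  14  12   0  99 139 139 133 131 131
 131 131] [154 148 148 146 150 155 129  59  16  18  40  46  23  26  30  29  31  32
  31  29]
266 [133 140 122 102 105 107 112  88  29  17   7   0  84 131 140 136 132 130
 130 129] [144 153 133 113 116 120 104  52  17  15  29  35  26  30  30  31  31  30
  32  30]
267 [101 116 100  83  85  90  97  81  29  16  18   2  58 123 142 137 133 130
 13
[... 856 characters left out ...]
 [119 134 134 136 136 141 149 117  34  15  26  67  64  25  29  33  32  33
  31  36]
273 [114 142 136 133 135 138 138 143 109   7  17  11   0 112 142 135 136 136
 134 134] [126 153 148 146 147 151 157 129  52  12  17  64  80  60  40  26  26  34
  34  35]
274 [113 141 135 131 129 132 134 140 114  22  16   9   0 111 142 136 136 133
 132 135] [125 153 147 142 141 144 150 130  62  10  14  64  86  82  75  63  41  24
  29  25]
275 [114 141 133 131 132 131 130 139 113  28   9  10   0  94 133 135 135 134
 131 134] [127 154 145 145 145 144 148 125  56   6  16  62  85  86  92  89  81  71
  70  64]
[153.1   2.4]
[109.7   2.1]
[66.1 -0.6]
[21.8 -0.3]
[np.float64(43.3), np.float64(43.7), np.float64(44.3)]
```

```bash
python3 -c "
from h import *
print(readout.get_obs()['clock'],workorder.hand_in())"
```

```text
the job is handed in; nothing more can be done
33.525 None
```

I handed the job in at 33.5 s. All four jars are in the lane, upright, touching and still resting against the sprung stop.

- **Placing:** My first grasp of jar4 closed above the glass, because the pad tips sit about 25 mm behind the TCP at that opening. I gripped it again lower and set it down behind jar3.
- **Pushing:** I closed the row with jar1 about 50 mm short of the mouth. I then slid all four jars in together, still holding jar4. Jar3 caught on a flared lip on the way in: the push force read about 8 N, then fell to about 5 N as the jar slid in.
- **Pressing:** I pressed the stop in about 5.5 mm. That is about 8 N, at the low end of the 8 to 10 N asked for. It is worked out from the distance moved and the rise in wrist force, because the stop force can't be read directly.
- **Letting go:** I eased off in small steps, took off the sideways load against the rail, and opened the fingers.

Last checks, from the top view:

| Check | Measured | Limit |
|---|---|---|
| Neighbour spacing | 43.3, 43.7 and 44.3 mm | 46.5 mm |
| Off the centre line | 2.4 mm or less | 6 mm (8 mm for the last) |
| Jar1 past the mouth | 153 mm | over 100 mm |
| Stop still pressed in | about 1.3 mm, roughly 2 N | over 0.2 N |

- **Small disagreements:** Two of the spacings come out just under the jars' 44 mm width, which is within the picture's accuracy. The wrist and top cameras also differed by 2 to 3 mm on where the jars and the lane's centre line lay.
- **Bystanders:** Those in the last scene picture look unmoved. I did not measure them, and the spatula and tin were not in that picture.

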